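# Dispense one biopsy cassette with one turn of the handwheel

## Task

Turn the dispenser's handwheel clockwise through exactly one full turn, stopping with the grip back at the top, so that one cassette is pushed out onto the delivery tongue and the next one drops into place. Then take that cassette and lay it gently down flat, same side up, in the wide near compartment of the steel tray. Leave the tweezers, the specimen cups and the dropper bottle undisturbed.

Things in the scene. Friction and masses are not known exactly. Their poses are not given: they have to be found in the camera images.
- dispenser: Fixed white bench machine on a grey base. Origin on the table, right under its magazine; x from its front to its back (away from the robot), y to its left, z up. Housing: x -45 to 45, y -22 to 115 mm, flat deck (top) at z = 175 mm. The handwheel is on its front (-x) face, the delivery tongue on its right (-y) side.
- magazine_top (a point): Top centre of the aluminium magazine tower, 65 mm above the deck at the dispenser's x = y = 0; outside 49 (x) x 38 (y) mm. Six flat cassettes lie in it, one above the other. One turn of the wheel moves a thin pusher 60 mm to -y and back (farthest out at half a turn): it slides the lowest cassette out under the tower's right wall.
- tongue (a point): Point on the delivery tongue (dispenser x = 0, y = -54, z = 175 mm), level with the deck, where the cassette comes to rest, flat, its length along x. Tongue 24 mm wide (x), 6 thick, out to y = -85 with a lip 4 mm high, a thin gusset beneath; the cassette overhangs it 8 mm at either end. An upright tool may hit the tower: lean its upper part to -y by about 30 degrees.
- hub (a point): Front of the handwheel's axis, at x = -71, y = 50, z = 98 mm in the dispenser's frame; the axis runs along the dispenser's x. The wheel is a steel disc 116 mm across and 12 mm thick, its flat front at x = -67 mm, with an arrow round the hub showing the way to turn.
- handwheel (a joint): Handwheel angle, rad. 0: grip straight above the axis, at the black mark on the housing, pusher fully back. Grows clockwise as seen from the robot (from the top the grip moves to the dispenser's -y). Starts within 0.3 of 0; the one turn is complete at 6.283. No stop, no spring; friction of 0.1 N m holds it where it is left (2 to 4 N at the grip).
- grip_mid (a point): Middle of the wheel's black cylindrical crank grip: 21 mm thick, 38 long, along the dispenser's x, at x = -89 mm, circling 47 mm from the axis; its end toward the robot is free. It spins on its own pin, so hold it without turning the gripper. The wheel's face is 22 mm behind it: a tool held upright may hit the wheel when the grip is low; lean its upper part toward the robot by 25 to 30 degrees.
- cassette_1: Lowest cassette in the magazine, the one to dispense: flat white plastic, 40 (x) x 28 (y) x 7 mm, 12 g, upper side perforated, a writing strip at its -x end. Origin at the centre of its underside, z up. It starts on the deck, aligned with the dispenser. On the tongue, hold it by its two ends, 40 mm apart, with just the fingertips: the tray's floor leaves no room below it.
- cassette_2: Next cassette in the stack, same shape, resting on cassette_1 at the start; after a complete stroke it lies on the deck in the magazine, and there it stays.
- tray: Fixed steel instrument tray 134 (x) x 196 (y) mm, walls 18 high and 2 thick, floor 2 thick. Origin at the centre of its underside on the table; x away from the robot, y left at yaw 0. A divider 13 mm high along y at x = 24 leaves the wide near compartment, inside x = -65 to 23, y = -96 to 96 mm, empty, and a narrow far one that holds the tweezers.
- bay (a point): Centre of the floor of the tray's wide compartment (tray x = -21, y = 0, z = 2 mm).
- tweezers: Steel tweezers 128 mm long lying in the tray's narrow compartment; to be left there.
- cup_a: Specimen cup with a white lid, 55 mm across, 72 mm tall, origin under its centre; bystander.
- cup_b: Second specimen cup with a white lid, the same size; bystander.
- dropper_bottle: Amber dropper bottle, 33 mm across, 106 mm tall, origin under its centre; bystander.

How it is judged (in metres and radians):
On the way, in this order (a step that is already met when the one before it is completed fails the run):
1. the handwheel has made one full turn clockwise and stands with its grip at the top again; one cassette is out on the tongue and the next has dropped onto the deck (value of joint handwheel between 6.0232 and 6.5432 rad and z of cassette_2 in the frame of dispenser between 0.172 and 0.1775 m and y of cassette_2 in the frame of dispenser above -0.006 m and y of cassette_1 in the frame of dispenser below -0.042 m and z of cassette_1 in the frame of dispenser above 0.165 m), for 0.2 s.
2. the cassette has been lifted clear of the tongue (z of cassette_1 in the frame of dispenser above 0.19 m), for 0.1 s.
At the end, for the whole second after the job is handed in: The cassette lies flat (within 0.12 rad), perforated side up, and at rest on the floor of the tray's wide compartment; the handwheel stands one full turn on, at 6.283 within 0.26 rad (grip at the top); the next cassette lies on the deck inside the magazine (value of joint handwheel between 6.0232 and 6.5432 rad and z of cassette_2 in the frame of dispenser between 0.172 and 0.1775 m and y of cassette_2 in the frame of dispenser above -0.006 m and x of cassette_1 in the frame of tray between -0.054 and 0.012 m and y of cassette_1 in the frame of tray between -0.085 and 0.085 m and z of cassette_1 in the frame of tray below 0.005 m and angle between cassette_1's own z axis and vertical below 0.12 rad and linear speed of cassette_1 below 0.01 m/s and velocity of joint handwheel between -0.05 and 0.05 rad/s); the robot touches nothing.
It fails at once if the cassette is dropped: it comes down at over 0.7 m/s (a fall of 25 mm) (z of cassette_1 in the frame of tray below 0.02 m and linear speed of cassette_1 above 0.7 m/s).
It fails at once if the handwheel is turned more than 0.7 rad beyond the full turn, starting a second stroke (value of joint handwheel above 6.983 rad).
It fails at once if the handwheel is turned backward past -0.8 rad (value of joint handwheel below -0.8 rad).
It fails at once if a specimen cup, the dropper bottle or the tweezers are shifted by more than 20 mm (distance of any of cup_a, cup_b, dropper_bottle, tweezers from where it was at the start of the episode above 0.02 m).
It also fails if it takes over 59 s, if anything falls off the work surface, if the arm or the gripper's body presses on something with over 40 N, if the wrist force passes 120 N, or if a joint passes its speed limit or range.

## Robot

A 6-joint arm with a two-finger parallel gripper is mounted at the origin on a cart in front of the work surface, level with it; the furniture and walls round the work are solid. World frame = base frame: x ahead of the robot, y to its left, z up, the work surface at z = 0. Lengths are in mm, angles in rad, forces in N, time in s.
With the tool pointing down it reaches from about 350 to 975 mm from the base axis. Payload 7.1 kg.
Tool frame: the origin (TCP) lies on the mounting face of the last link; the fingertips stand 182 mm ahead of it and the grasp point (between the pads) lies 163 mm ahead of it (ctrl.tcp_to_tips is the distance from the TCP to the fingertips, in mm); z points along the fingers, y is the direction in which the jaws open and shut (so a half turn about z gives the same grasp; the last joint's range is limited). The gripper opens to 88 mm and grips with 3 to 60 N. Pads are 20 mm wide; open, the fingers measure 115 mm over their backs; the gripper's body (75 mm by 178 mm) begins 61 mm behind the grasp point.
Start: joints at [1.17, 0.423, 1.63, -0, 1.089, -0.019], TCP at [232.838, 579.994, 404.675] pointing down, gripper open.
Joint ranges: [-3, 3], [-0.9, 2.11], [0.09, 2.58], [-1.31, 4.45], [0.11, 2.69], [-2.54, 2.54]. Speed limits (rad/s): [2.39, 2.39, 3.01, 3.14, 3.14, 3.14].

## Interface

Orientations are given as a rotation vector (axis times angle).
In Python, from workcell import ctrl gives the robot as it stands. The module is installed in compiled form; this text tells all that it offers.
- The arm moves only by the tool send_rows, never from a script. Its argument "commands" is a list of rows, each an object with "translation": the shift along the world's x, y, z normalised to -1 to 1, where 1 is 0.1 m, a list of three; "twist": the turn, a rotation vector about the world's x, y, z normalised to -1 to 1, where 1 is 0.5 rad, a list of three. A call has exactly 10 rows; each row is the pose to reach, as a shift and turn from the pose commanded when the call began; what a row does not reach only later rows make up. A row lasts 1/10 s, in which the tool goes at most 50 mm and 8.59 degrees, less where a joint would pass 70% of its speed; a pose out of reach is approached as far as the arm can. A call with a number of a shift or a turn outside -1 to 1 is refused whole. A call with a gripper value outside its range is refused whole. "grip" is the closure, from -1 (fully open) to 1 (shut), set as the call begins (left out, the last holds). The fingers move at their own pace and stop on an object; the grip force is fixed at half the most. Time passes only in rows, so rows that repeat a pose let the fingers close, or fill a call up. It gives the time, the measured TCP pose, the force and the opening at its end, in the units of the state.
- ctrl.get_obs(): the state, without advancing time (a new reading comes with each control period).
- ctrl.get_image(name): name is "scene" or "top"; returns a dict with "img" (480x640x3 uint8, red, green, blue), "intrinsics" (3x3 intrinsics, pixels), "cam_to_world" (4x4, takes a point from camera to world coordinates). Camera axes: x right, y down, z forward; pixel columns grow to the right and rows downward; lengths in mm; the calibration is good to about 2 mm. A picture is of the moment at which its call begins. There is no depth.
- ctrl.close_job(): hands the job in, once; it reports no verdict.
The state is a dict: "t": time; "qpos": joint angles; "qvel": joint speeds; "joint_torque": joint torques, N m; "ee_pos": TCP position; "orientation": TCP orientation; "ft_force": force on the tool from outside, world axes, zero at the start; "moment": the same for the moment, N m; "width": finger opening in mm.
Only numpy, scipy, OpenCV 4.12 (cv2) and the standard library are available. Lean on these libraries where they do the work, as an engineer would, in place of code of your own. Each camera call takes 0.05 s, during which the arm holds its last target. There are 200 camera calls.

## Working session

There is one attempt and no reset: what is moved stays moved. The work goes in short steps, Python scripts to look and compute and a tool call to move; the robot and the scene stay as the last step left them, time stands still between calls to the robot, and variables do not carry over. Pictures are saved under pics/ and viewed, about 8 in all and at most 12, crops included, and the job is handed in when it is done.

Besides the shell and the picture viewer there is one more tool, called by a JSON object that holds its "op" and its "data", one argument or row to a line. send_rows: Moves the arm, as the interface text tells. Its arguments: {"type":"object","properties":{"commands":{"type":"array","items":{"type":"object","properties":{"translation":{"type":"array","items":{"type":"number"}},"twist":{"type":"array","items":{"type":"number"}}}}},"grip":{"type":"number"}},"required":["commands"]}

```bash
mkdir -p pics; python3 - <<'E'
from workcell import ctrl
import cv2,numpy as np
for n in("scene","top"):
    d=ctrl.get_image(n);cv2.imwrite(f"pics/{n}0.png",d["img"][:,:,::-1]);np.savez(f"pics/{n}0.npz",**d)
    print(n,np.round(d["intrinsics"],1).tolist(),np.round(d["cam_to_world"],3).tolist())
print(ctrl.get_obs())
E
```

```text
scene [[520.6, 0.0, 310.1], [0.0, 520.6, 241.4], [0.0, 0.0, 1.0]] [[0.62, -0.36, 0.697, -215.295], [-0.784, -0.313, 0.536, -668.157], [0.025, -0.879, -0.476, 708.079], [0.0, 0.0, 0.0, 1.0]]
top [[489.3, 0.0, 325.9], [0.0, 489.3, 237.6], [0.0, 0.0, 1.0]] [[-0.028, -0.993, 0.116, 476.475], [-1.0, 0.027, -0.005, -57.471], [0.001, -0.116, -0.993, 1255.277], [0.0, 0.0, 0.0, 1.0]]
{'t': 0.1, 'qpos': array([ 1.16999583e+00,  4.23725170e-01,  1.63062020e+00, -3.21574195e-05,
        1.08861307e+00, -1.89855613e-02]), 'qvel': array([-0.000514  , -0.00382047, -0.00071304,  0.00017421, -0.00147439,
        0.00028311]), 'joint_torque': array([ 6.12284057e-04, -5.45612526e+01, -2.74324948e+01,  6.46013673e-02,
        1.88254280e-02, -3.49986476e-05]), 'ee_pos': array([232.74698585, 579.76345364, 404.00117227]), 'orientation': array([-5.96045183e-01, -3.08426931e+00,  2.10743903e-03]), 'ft_force': array([-0.40724073, -0.03404832,  0.65328326]), 'moment': array([ 0.00347079, -0.00435043, -0.02943563]), 'width': 87.89127799437615}
```

View pics/scene0.png

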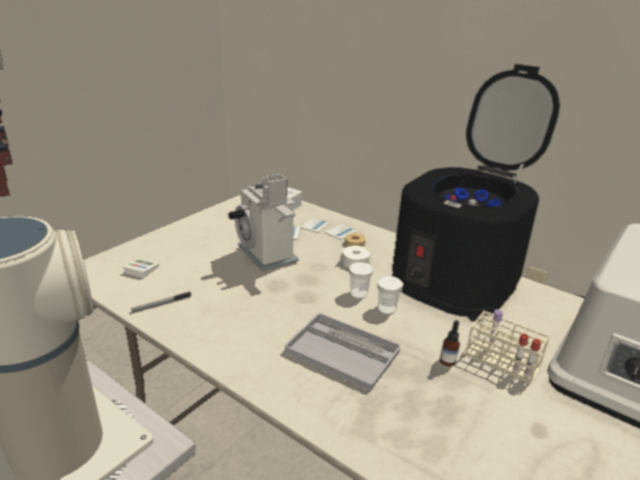

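View pics/top0.png

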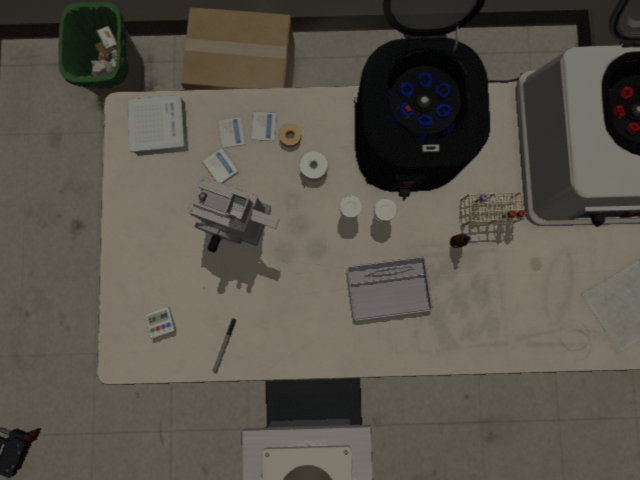

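Top view: dispenser at about (235,215), handwheel grip at (213,243), tray centre (388,290), cups at (350,207)/(385,210). Enlarging.

```bash
python3 - <<'E'
import cv2,numpy as np
t=cv2.imread("pics/top0.png");s=cv2.imread("pics/scene0.png")
r=lambda im,x,y,w,h,W,H:cv2.resize(im[y:y+h,x:x+w],(W,H),interpolation=cv2.INTER_CUBIC)
a=r(t,180,170,100,110,400,440) # 4x -> 
b=r(s,220,170,100,110,400,440)
c=r(t,340,250,100,80,400,320)[:160*2]
cv2.imwrite("pics/crop1.png",cv2.resize(np.hstack([a,b]),(800,440)))
cv2.imwrite("pics/crop2.png",r(t,340,250,100,75,800,600))
E
```

```text
(no output)
```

View pics/crop1.png

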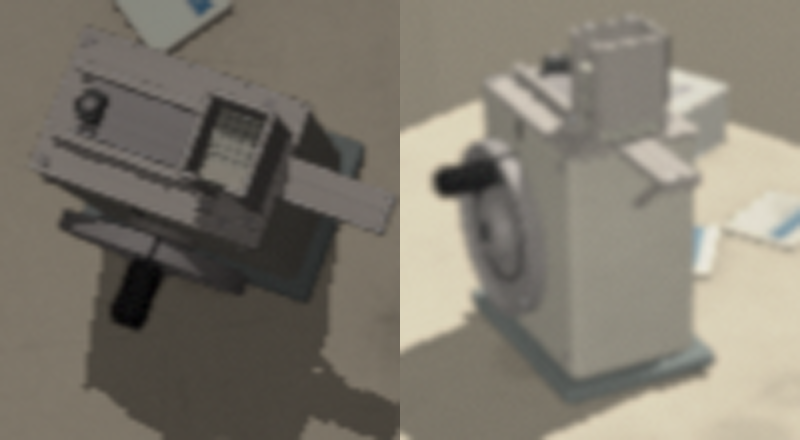

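View pics/crop2.png

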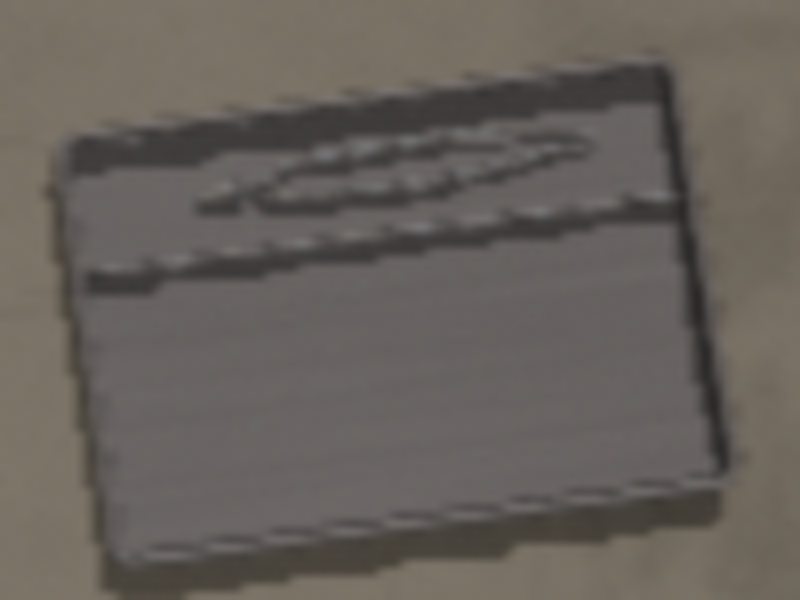

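```bash
cat > h.py <<'E'
import numpy as np
from scipy.optimize import least_squares
from scipy.spatial.transform import Rotation as R
def proj(d,P):
    T=np.linalg.inv(d["cam_to_world"]);p=np.atleast_2d(P)@T[:3,:3].T+T[:3,3];q=p@d["intrinsics"].T
    return q[:,:2]/q[:,2:]
def ray(d,uv,z):
    T=d["cam_to_world"];v=T[:3,:3]@np.linalg.solve(d["intrinsics"],[*uv,1]);o=T[:3,3];return o+v*(z-o[2])/v[2]
def place(x,y,a,P): return R.from_euler("z",a).apply(np.atleast_2d(P))+[x,y,0]
E
python3 - <<'E'
from h import *
T=dict(np.load("pics/top0.npz"));S=dict(np.load("pics/scene0.npz"))
c=lambda L,o,s:np.array(o)+(np.array(L,float)+.5)/s-.5
pt=np.array([[45,115,175],[-45,115,175],[45,-22,175],[-45,-22,175],[12,-85,179],[-12,-85,179]],float)
ut=c([[80,35],[35,172],[307,100],[263,247],[398,195],[385,235]],[180,170],4)
ps=np.array([[-45,-22,175],[-45,115,175],[-12,-85,179],[12,-85,179]],float)
us=c([[168,143],[87,85],[263,187],[297,178]],[220,170],4)
gt=c([[127,318]],[180,170],4);gs=c([[37,181]],[220,170],4)
def f(p):
    g=[[-108,50-47*np.sin(p[3]),98+47*np.cos(p[3])]]
    return np.concatenate([(proj(d,place(*p[:3],P))-u).ravel() for d,P,u in[(T,pt,ut),(S,ps,us),(T,g,gt),(S,g,gs)]])
s=least_squares(f,[550,130,-.3,0],loss="soft_l1");print(s.x,np.round(f(s.x),1).tolist())
tr=np.array([[67,98,18],[67,-98,18],[-67,-98,18],[-67,98,18]],float)
ur=c([[65,140],[665,62],[730,478],[118,560]],[340,250],8)
f2=lambda p:(proj(T,place(*p,tr))-ur).ravel()
q=least_squares(f2,[350,-190,.1]);print(q.x,np.round(f2(q.x),1).tolist())
for uv,z in[((350,207),72),((385,210),72),((459,241),106)]:print(ray(T,uv,z))
for n,P in dict(grip=[-89,50-47*np.sin(s.x[3]),98+47*np.cos(s.x[3])],hub=[-71,50,98],tongue=[0,-54,175],mag=[0,0,240]).items():print(n,place(*s.x[:3],P))
print("bay",place(*q.x,[-21,0,2]))
E
```

```text
[ 6.68000942e+02  1.23955902e+02 -3.70346814e-01  1.92183754e-01] [1.6, -2.9, -1.8, -0.1, 1.7, 0.9, -1.5, 1.6, 0.0, -0.1, -0.5, -0.0, 1.1, 3.7, -1.6, -1.5, 1.8, -1.6, 2.2, -1.3, -0.9, 2.2, 0.0, 0.9]
[ 4.88780930e+02 -2.17957614e+02  1.01336411e-01] [-0.9, -0.3, 0.7, -0.5, 0.7, 0.4, -0.4, 0.4]
[ 688.69308751 -124.0205144    72.        ]
[ 678.87393891 -209.5387511    72.        ]
[ 594.02895095 -376.93715239  106.        ]
grip [[599.88273881 194.41004154 144.13470521]]
hub [[619.91154609 196.26364719  98.        ]]
tongue [[648.45624882  73.61700049 175.        ]]
mag [[668.00094157 123.95590181 240.        ]]
bay [[ 467.88866319 -220.08203836    2.        ]]
```

```bash
cat >> h.py <<'E'
import cv2
def box(x0,x1,y0,y1,z0,z1):
    V=[[x,y,z] for x in(x0,x1) for y in(y0,y1) for z in(z0,z1)]
    return [(V[i],V[j]) for i in range(8) for j in range(i) if bin(i^j).count("1")==1]
def wire(th):
    L=box(-45,45,-22,115,0,175)+box(-24.5,24.5,-19,19,175,240)+box(-12,12,-85,-22,175,175)
    t=np.linspace(0,2*np.pi,40);c=np.c_[0*t-67,50+58*np.sin(t),98+58*np.cos(t)];L+=list(zip(c[:-1],c[1:]))
    for x in(-70,-108):
        c=np.c_[0*t+x,50-47*np.sin(th)+10.5*np.sin(t),98+47*np.cos(th)+10.5*np.cos(t)];L+=list(zip(c[:-1],c[1:]))
    return L
def draw(d,pose,L,o,w,h,s):
    im=cv2.resize(d["img"][o[1]:o[1]+h,o[0]:o[0]+w,::-1],(w*s,h*s),interpolation=cv2.INTER_CUBIC)
    for a,b in L:
        p=proj(d,place(*pose,[a,b]));p=((p-o+.5)*s-.5).round().astype(int)
        cv2.line(im,tuple(map(int,p[0])),tuple(map(int,p[1])),(0,255,0),1,cv2.LINE_AA)
    return im
E
python3 - <<'E'
from h import *
T=dict(np.load("pics/top0.npz"));S=dict(np.load("pics/scene0.npz"))
p=(668,124,-.370);L=wire(.19)
cv2.imwrite("pics/ov1.png",np.hstack([draw(T,p,L,(180,170),100,140,4),draw(S,p,L,(220,170),100,140,4)]))
E
```

```text
(no output)
```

View pics/ov1.png

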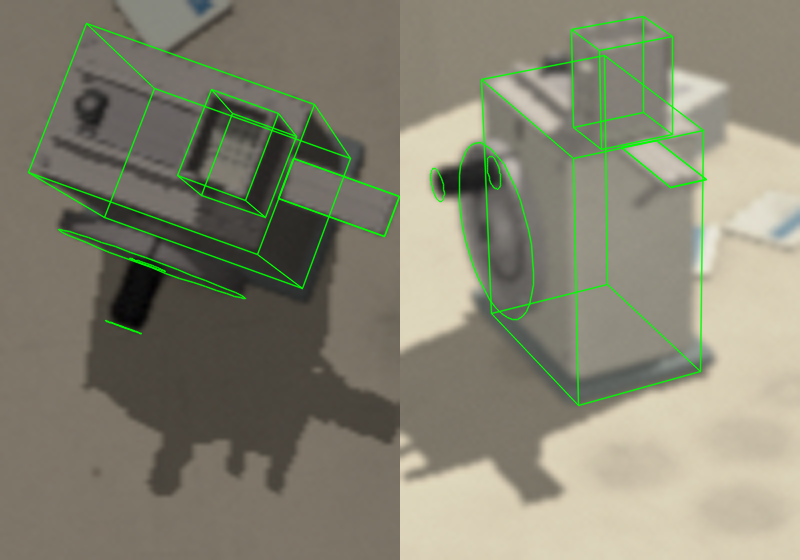

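The overlay shows the model roughly fits. The housing corners sit about 3 mm inside the model, so the edges look rounded, and the yaw is probably slightly too negative. I'll refit with an inset parameter, then plan the grasp.

```bash
python3 - <<'E'
from h import *
T=dict(np.load("pics/top0.npz"));S=dict(np.load("pics/scene0.npz"))
c=lambda L,o,s:np.array(o)+(np.array(L,float)+.5)/s-.5
pt=np.array([[45,115,175],[-45,115,175],[45,-22,175],[-45,-22,175]],float);it=np.array([[-1,-1,0],[1,-1,0],[-1,1,0],[1,1,0]])
ut=c([[80,35],[35,172],[307,100],[263,247]],[180,170],4)
p2=np.array([[12,-85,177],[-12,-85,177]],float);u2=c([[398,195],[385,235]],[180,170],4)
ps=np.array([[-12,-85,177],[12,-85,177],[-24.5,19,240],[24.5,19,240],[24.5,-19,240]],float)
us=c([[263,187],[297,178],[173,30],[238,17],[269,38]],[220,170],4)
gt=c([[127,320],[148,265]],[180,170],4);gs=c([[37,181]],[220,170],4)
def f(p):
    gy,gz=50-47*np.sin(p[3]),98+47*np.cos(p[3]);g=[[-108,gy,gz]];g2=[[-107,gy,gz],[-72,gy,gz]]
    return np.concatenate([(proj(d,place(*p[:3],P))-u).ravel() for d,P,u in[(T,pt+p[4]*it,ut),(T,p2,u2),(S,ps,us),(T,g2,gt),(S,g,gs)]])
s=least_squares(f,[660,130,-.3,0,2],loss="soft_l1");print(s.x,np.round(f(s.x),1).tolist())
th=s.x[3]
for n,P in dict(grip=[-89,50-47*np.sin(th),98+47*np.cos(th)],hub=[-71,50,98],tongue=[0,-54,175]).items():print(n,place(*s.x[:3],P))
E
```

```text
[ 6.67557398e+02  1.24087287e+02 -3.61645580e-01  1.88428022e-01
  2.65333037e+00] [1.9, -0.9, -0.3, -0.1, 0.0, 1.7, -2.1, 0.3, 0.1, -0.1, -0.3, -0.0, 1.9, -0.8, 2.3, -0.6, -0.6, -0.3, 1.0, -0.3, 0.6, -0.5, -0.6, 1.7, -0.4, 1.1, -0.2, 1.0]
grip [[598.89007153 194.10817508 144.16809548]]
hub [[618.84066472 195.97386307  98.        ]]
tongue [[648.45145055  73.58023022 175.        ]]
```

```bash
cat >> h.py <<'E'
import json
DISP=(667.6,124.1,-.362); TRAY=(488.8,-218,.101)
def load(): d=json.load(open("cmd.json"));return np.array(d["p"]),R.from_rotvec(d["r"])
def save(p,r): json.dump(dict(p=list(map(float,p)),r=list(map(float,r.as_rotvec()))),open("cmd.json","w"))
def rows(poses):
    """10 (pos,Rot) -> rows, rounded; stores the final commanded pose"""
    p0,r0=load();out=[]
    for p,r in poses:
        out.append(dict(translation=np.round((p-p0)/100,3).tolist(),twist=np.round((r*r0.inv()).as_rotvec()/.5,3).tolist()))
    e=out[-1];print(json.dumps(out).replace(" ","").replace("translation","T").replace("twist","W"))
    save(p0+100*np.array(e["translation"]),R.from_rotvec(.5*np.array(e["twist"]))*r0)
def line(p,r,n=10):
    p0,r0=load();d=(r*r0.inv()).as_rotvec();s=np.minimum(np.arange(1,11)/n,1)
    rows([(p0+(p-p0)*k,R.from_rotvec(d*k)*r0) for k in s])
def tool(zd,yd,yaw):  # finger and jaw direction in a frame of this yaw
    z=np.array(zd,float);z/=np.linalg.norm(z);y=np.array(yd,float);M=np.c_[np.cross(y,z),y,z];return R.from_euler("z",yaw)*R.from_matrix(M)
RG=tool([np.sin(.47),0,-np.cos(.47)],[0,1,0],DISP[2])
def tcp(g,r,back=0): return np.asarray(g)-r.apply([0,0,163+back])
def grip(th,x=-93): return place(*DISP,[x,50-47*np.sin(th),98+47*np.cos(th)])[0]
E
python3 - <<'E'
from h import *
p0=np.array([232.838,579.994,404.675]);r0=R.from_rotvec([-.596045,-3.084269,.0021]);save(p0,r0)
A=tcp(grip(.19),RG,90);print(A,(RG*r0.inv()).as_rotvec())
for k in range(4):
    p,r=load();m=4-k;line(p+(A-p)/m,R.from_rotvec((RG*r.inv()).as_rotvec()/m)*r,8 if k<3 else 10)
E
```

```text
[488.03670252 236.07199324 369.72097596] [-0.16954883 -0.43836176  0.01975404]
[{"T":[0.08,-0.107,-0.011],"W":[-0.011,-0.027,0.001]},{"T":[0.159,-0.215,-0.022],"W":[-0.021,-0.055,0.002]},{"T":[0.239,-0.322,-0.033],"W":[-0.032,-0.082,0.004]},{"T":[0.319,-0.43,-0.044],"W":[-0.042,-0.11,0.005]},{"T":[0.399,-0.537,-0.055],"W":[-0.053,-0.137,0.006]},{"T":[0.478,-0.645,-0.066],"W":[-0.064,-0.164,0.007]},{"T":[0.558,-0.752,-0.076],"W":[-0.074,-0.192,0.009]},{"T":[0.638,-0.86,-0.087],"W":[-0.085,-0.219,0.01]},{"T":[0.638,-0.86,-0.087],"W":[-0.085,-0.219,0.01]},{"T":[0.638,-0.86,-0.087],"W":[-0.085,-0.219,0.01]}]
[{"T":[0.08,-0.107,-0.011],"W":[-0.011,-0.027,0.001]},{"T":[0.159,-0.215,-0.022],"W":[-0.021,-0.055,0.002]},{"T":[0.239,-0.322,-0.033],"W":[-0.032,-0.082,0.004]},{"T":[0.319,-0.43,-0.044],"W":[-0.042,-0.11,0.005]},{"T":[0.399,-0.537,-0.055],"W":[-0.053,-0.137,0.006]},{"T":[0.478,-0.645,-0.066],"W":[-0.064,-0.164,0.007]},{"T":[0.558,-0.752,-0.077],"W":[-0.074,-0.192,0.009]},{"T":[0.638,-0.86,-0.088],"W":[-0.085,-0.219,0.01]},{"T":[0.638,-0.86,-0.088],"W":[-0.085,-0.219,0.01]},{"T":[0.
[... 412 characters left out ...]
,0.009]},{"T":[0.638,-0.86,-0.087],"W":[-0.085,-0.219,0.01]},{"T":[0.638,-0.86,-0.087],"W":[-0.085,-0.219,0.01]},{"T":[0.638,-0.86,-0.087],"W":[-0.085,-0.219,0.01]}]
[{"T":[0.064,-0.086,-0.009],"W":[-0.008,-0.022,0.001]},{"T":[0.128,-0.172,-0.018],"W":[-0.017,-0.044,0.002]},{"T":[0.191,-0.258,-0.026],"W":[-0.025,-0.066,0.003]},{"T":[0.255,-0.344,-0.035],"W":[-0.034,-0.088,0.004]},{"T":[0.319,-0.43,-0.044],"W":[-0.042,-0.11,0.005]},{"T":[0.383,-0.516,-0.053],"W":[-0.05,-0.132,0.006]},{"T":[0.447,-0.601,-0.061],"W":[-0.059,-0.154,0.007]},{"T":[0.51,-0.687,-0.07],"W":[-0.067,-0.176,0.008]},{"T":[0.574,-0.773,-0.079],"W":[-0.076,-0.198,0.009]},{"T":[0.638,-0.859,-0.088],"W":[-0.084,-0.22,0.01]}]
```

{"op": "send_rows", "data": {
  "commands": [
    {"translation":[0.08,-0.11,-0.01],"twist":[-0.01,-0.03,0]},
    {"translation":[0.16,-0.22,-0.02],"twist":[-0.02,-0.055,0]},
    {"translation":[0.24,-0.32,-0.03],"twist":[-0.03,-0.08,0]},
    {"translation":[0.32,-0.43,-0.04],"twist":[-0.04,-0.11,0.005]},
    {"translation":[0.4,-0.54,-0.05],"twist":[-0.05,-0.14,0.005]},
    {"translation":[0.48,-0.65,-0.06],"twist":[-0.06,-0.16,0.005]},
    {"translation":[0.56,-0.75,-0.07],"twist":[-0.07,-0.19,0.01]},
    {"translation":[0.638,-0.86,-0.087],"twist":[-0.085,-0.219,0.01]},
    {"translation":[0.638,-0.86,-0.087],"twist":[-0.085,-0.219,0.01]},
    {"translation":[0.638,-0.86,-0.087],"twist":[-0.085,-0.219,0.01]}
  ],
  "grip": -1
}}

```text
t: 1.1
ee_pos: [296.8, 493.9, 396.0]
orientation: [0.568, 2.972, -0.031]
ft_force: [1.0, -0.3, -0.9]
width: 87.5
```

{"op": "send_rows", "data": {
  "commands": [
    {"translation":[0.08,-0.11,-0.01],"twist":[-0.01,-0.03,0]},
    {"translation":[0.16,-0.22,-0.02],"twist":[-0.02,-0.055,0]},
    {"translation":[0.24,-0.32,-0.03],"twist":[-0.03,-0.08,0]},
    {"translation":[0.32,-0.43,-0.04],"twist":[-0.04,-0.11,0.005]},
    {"translation":[0.4,-0.54,-0.05],"twist":[-0.05,-0.14,0.005]},
    {"translation":[0.48,-0.65,-0.06],"twist":[-0.06,-0.16,0.005]},
    {"translation":[0.56,-0.75,-0.07],"twist":[-0.07,-0.19,0.01]},
    {"translation":[0.638,-0.86,-0.088],"twist":[-0.085,-0.219,0.01]},
    {"translation":[0.638,-0.86,-0.088],"twist":[-0.085,-0.219,0.01]},
    {"translation":[0.638,-0.86,-0.088],"twist":[-0.085,-0.219,0.01]}
  ]
}}

```text
t: 2.1
ee_pos: [360.6, 407.8, 387.2]
orientation: [0.539, 2.86, -0.061]
ft_force: [0.6, 0.1, 0.3]
width: 87.9
```

{"op": "send_rows", "data": {
  "commands": [
    {"translation":[0.08,-0.11,-0.01],"twist":[-0.01,-0.03,0]},
    {"translation":[0.16,-0.22,-0.02],"twist":[-0.02,-0.055,0]},
    {"translation":[0.24,-0.32,-0.03],"twist":[-0.03,-0.08,0]},
    {"translation":[0.32,-0.43,-0.04],"twist":[-0.04,-0.11,0.005]},
    {"translation":[0.4,-0.54,-0.05],"twist":[-0.05,-0.14,0.005]},
    {"translation":[0.48,-0.65,-0.06],"twist":[-0.06,-0.16,0.005]},
    {"translation":[0.56,-0.75,-0.07],"twist":[-0.07,-0.19,0.01]},
    {"translation":[0.638,-0.86,-0.087],"twist":[-0.085,-0.219,0.01]},
    {"translation":[0.638,-0.86,-0.087],"twist":[-0.085,-0.219,0.01]},
    {"translation":[0.638,-0.86,-0.087],"twist":[-0.085,-0.219,0.01]}
  ]
}}

```text
t: 3.1
ee_pos: [424.4, 321.8, 378.4]
orientation: [0.51, 2.747, -0.089]
ft_force: [-0.3, 0.7, 0.6]
width: 87.7
```

{"op": "send_rows", "data": {
  "commands": [
    {"translation":[0.08,-0.11,-0.01],"twist":[-0.01,-0.03,0]},
    {"translation":[0.16,-0.22,-0.02],"twist":[-0.02,-0.055,0]},
    {"translation":[0.24,-0.32,-0.03],"twist":[-0.03,-0.08,0]},
    {"translation":[0.32,-0.43,-0.04],"twist":[-0.04,-0.11,0.005]},
    {"translation":[0.4,-0.54,-0.05],"twist":[-0.05,-0.14,0.005]},
    {"translation":[0.48,-0.65,-0.06],"twist":[-0.06,-0.16,0.005]},
    {"translation":[0.56,-0.75,-0.07],"twist":[-0.07,-0.19,0.01]},
    {"translation":[0.6,-0.82,-0.085],"twist":[-0.084,-0.22,0.01]},
    {"translation":[0.638,-0.859,-0.088],"twist":[-0.084,-0.22,0.01]},
    {"translation":[0.638,-0.859,-0.088],"twist":[-0.084,-0.22,0.01]}
  ]
}}

```text
t: 4.1
ee_pos: [488.4, 235.7, 369.6]
orientation: [0.482, 2.633, -0.114]
ft_force: [0.2, 0.5, -0.2]
width: 87.9
```

```bash
python3 - <<'E'
from h import *
from workcell import ctrl
o=ctrl.get_obs();p,r=load();print(o["t"],o["ee_pos"],p,o["orientation"],r.as_rotvec(),o["qpos"],o["ft_force"])
p0=p
T=ctrl.get_image("top");S=ctrl.get_image("scene")
L=wire(.19)
g=np.array(o["ee_pos"])+R.from_rotvec(o["orientation"]).apply([[0,0,163],[0,0,182]])
Rw=R.from_rotvec(o["orientation"])
a=draw(T,DISP,L,(180,170),100,140,4);b=draw(S,DISP,L,(200,130),133,140,4)[:,:400]
cv2.imwrite("pics/ov2.png",np.hstack([a,b]))
line(tcp(grip(.19),RG),RG,8)
E
```

```text
4.1 [488.37005889 235.68182167 369.57168793] [488.038 236.094 369.675] [ 0.48209437  2.63303156 -0.11371545] [ 0.48168295  2.63310462 -0.11527863] [ 0.50909005  0.3155064   1.93274932 -0.59450325  0.66523357 -0.26766531] [ 0.24272127  0.51319267 -0.23025009]
[{"T":[0.048,-0.018,-0.1],"W":[-0.0,0.0,-0.0]},{"T":[0.095,-0.036,-0.2],"W":[-0.0,0.0,-0.0]},{"T":[0.143,-0.054,-0.301],"W":[-0.0,0.0,-0.0]},{"T":[0.191,-0.072,-0.401],"W":[-0.0,0.0,-0.0]},{"T":[0.238,-0.09,-0.501],"W":[-0.0,0.0,-0.0]},{"T":[0.286,-0.108,-0.601],"W":[-0.0,0.0,-0.0]},{"T":[0.334,-0.126,-0.702],"W":[-0.0,0.0,-0.0]},{"T":[0.381,-0.145,-0.802],"W":[-0.0,0.0,-0.0]},{"T":[0.381,-0.145,-0.802],"W":[-0.0,0.0,-0.0]},{"T":[0.381,-0.145,-0.802],"W":[-0.0,0.0,-0.0]}]
```

View pics/ov2.png

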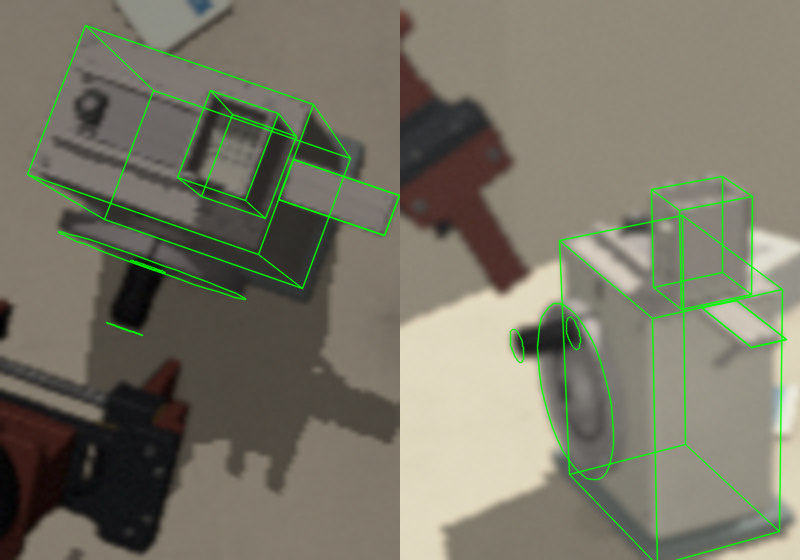

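The overlay agrees with the dispenser: grip end at about (127,325) in the left crop, with the open jaws in line above it. Going down now.

{"op": "send_rows", "data": {
  "commands": [
    {"translation":[0.048,-0.018,-0.1],"twist":[0,0,0]},
    {"translation":[0.095,-0.036,-0.2],"twist":[0,0,0]},
    {"translation":[0.143,-0.054,-0.3],"twist":[0,0,0]},
    {"translation":[0.191,-0.072,-0.4],"twist":[0,0,0]},
    {"translation":[0.238,-0.09,-0.5],"twist":[0,0,0]},
    {"translation":[0.286,-0.108,-0.6],"twist":[0,0,0]},
    {"translation":[0.334,-0.126,-0.7],"twist":[0,0,0]},
    {"translation":[0.381,-0.145,-0.802],"twist":[0,0,0]},
    {"translation":[0.381,-0.145,-0.802],"twist":[0,0,0]},
    {"translation":[0.381,-0.145,-0.802],"twist":[0,0,0]}
  ]
}}

```text
t: 5.2
ee_pos: [526.2, 221.5, 289.2]
orientation: [0.482, 2.633, -0.114]
ft_force: [-0.9, 0.6, -0.0]
width: 87.8
```

```bash
python3 - <<'E'
from h import *
from workcell import ctrl
o=ctrl.get_obs();p,r=load();print(o["t"],o["ee_pos"],p,o["ft_force"])
T=ctrl.get_image("top");S=ctrl.get_image("scene")
f=lambda d,o,w,h:cv2.resize(d["img"][o[1]:o[1]+h,o[0]:o[0]+w,::-1],(400,440),interpolation=cv2.INTER_CUBIC)
cv2.imwrite("pics/v3.png",np.hstack([f(T,(180,190),80,88),f(S,(220,150),80,88)]))
E
```

```text
5.2 [526.20314862 221.47242098 289.15532623] [526.138 221.594 289.475] [-0.88101352  0.62077139 -0.0216495 ]
```

View pics/v3.png

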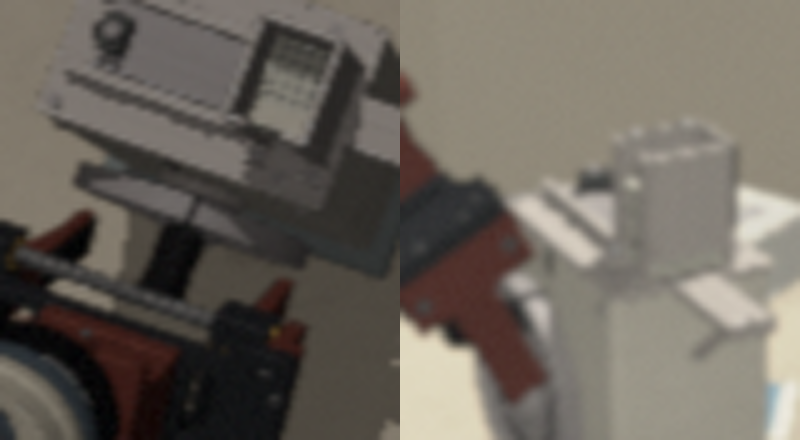

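The jaws straddle the grip evenly: fingers at (85,215) and (275,290), grip at (175,260). Closing.

{"op": "send_rows", "data": {
  "commands": [
    {"translation":[0,0,0],"twist":[0,0,0]},
    {"translation":[0,0,0],"twist":[0,0,0]},
    {"translation":[0,0,0],"twist":[0,0,0]},
    {"translation":[0,0,0],"twist":[0,0,0]},
    {"translation":[0,0,0],"twist":[0,0,0]},
    {"translation":[0,0,0],"twist":[0,0,0]},
    {"translation":[0,0,0],"twist":[0,0,0]},
    {"translation":[0,0,0],"twist":[0,0,0]},
    {"translation":[0,0,0],"twist":[0,0,0]},
    {"translation":[0,0,0],"twist":[0,0,0]}
  ],
  "grip": 1
}}

```text
t: 6.3
ee_pos: [526.2, 221.7, 289.5]
orientation: [0.481, 2.633, -0.113]
ft_force: [-0.1, 0.5, 0.0]
width: 20.4
```

```bash
cat >> h.py <<'E'
def arc(t0,t1,off=(0,0,0)):
    """from the present commanded pose: arc t0->t1 about the hub, plus a shift off (world mm) faded in"""
    p0,r0=load();k=np.arange(1,11)/10
    rows([(p0+grip(t0+(t1-t0)*s)-grip(t0)+np.array(off)*s,r0) for s in k])
def local(v): return R.from_euler("z",-DISP[2]).apply(v)
E
python3 - <<'E'
from h import *
from workcell import ctrl
o=ctrl.get_obs();print(o["t"],o["ee_pos"]-load()[0],local(o["ft_force"]),o["width"])
arc(.19,.75)
E
```

```text
6.3 [ 0.03400134  0.06296156 -0.02475986] [-0.31661411  0.44172875  0.00265051] 20.40648430537129
[{"T":[-0.009,-0.024,-0.006],"W":[0.0,0.0,0.0]},{"T":[-0.018,-0.048,-0.013],"W":[0.0,0.0,0.0]},{"T":[-0.027,-0.071,-0.021],"W":[0.0,0.0,0.0]},{"T":[-0.036,-0.094,-0.031],"W":[0.0,0.0,0.0]},{"T":[-0.044,-0.116,-0.043],"W":[0.0,0.0,0.0]},{"T":[-0.052,-0.138,-0.055],"W":[0.0,0.0,0.0]},{"T":[-0.06,-0.159,-0.069],"W":[0.0,0.0,0.0]},{"T":[-0.068,-0.179,-0.084],"W":[0.0,0.0,0.0]},{"T":[-0.075,-0.198,-0.1],"W":[0.0,0.0,0.0]},{"T":[-0.082,-0.217,-0.118],"W":[0.0,0.0,0.0]}]
```

Held, opening 20.4 mm, almost no force. First arc.

{"op": "send_rows", "data": {
  "commands": [
    {"translation":[-0.009,-0.024,-0.006],"twist":[0,0,0]},
    {"translation":[-0.018,-0.048,-0.013],"twist":[0,0,0]},
    {"translation":[-0.027,-0.071,-0.021],"twist":[0,0,0]},
    {"translation":[-0.036,-0.094,-0.031],"twist":[0,0,0]},
    {"translation":[-0.044,-0.116,-0.043],"twist":[0,0,0]},
    {"translation":[-0.052,-0.138,-0.055],"twist":[0,0,0]},
    {"translation":[-0.06,-0.159,-0.069],"twist":[0,0,0]},
    {"translation":[-0.068,-0.179,-0.084],"twist":[0,0,0]},
    {"translation":[-0.075,-0.198,-0.1],"twist":[0,0,0]},
    {"translation":[-0.082,-0.217,-0.118],"twist":[0,0,0]}
  ]
}}

```text
t: 7.3
ee_pos: [518.1, 200.7, 277.4]
orientation: [0.48, 2.633, -0.109]
ft_force: [2.8, 8.6, -6.6]
width: 19.9
```

```bash
python3 - <<'E'
from h import *
from workcell import ctrl
o=ctrl.get_obs();print(o["t"],o["ee_pos"]-load()[0],local(o["ft_force"]),o["moment"],o["width"])
arc(.75,1.45)
E
```

```text
7.3 [ 0.16637714  0.80826867 -0.28215236] [-0.42607962  9.01291459 -6.64840012] [1.64773453 0.40432363 0.71961607] 19.86890608737251
[{"T":[-0.008,-0.022,-0.023],"W":[0.0,0.0,0.0]},{"T":[-0.016,-0.042,-0.048],"W":[0.0,0.0,0.0]},{"T":[-0.023,-0.06,-0.074],"W":[0.0,0.0,0.0]},{"T":[-0.029,-0.077,-0.102],"W":[0.0,0.0,0.0]},{"T":[-0.035,-0.092,-0.131],"W":[0.0,0.0,0.0]},{"T":[-0.04,-0.105,-0.161],"W":[0.0,0.0,0.0]},{"T":[-0.044,-0.116,-0.191],"W":[0.0,0.0,0.0]},{"T":[-0.047,-0.125,-0.223],"W":[0.0,0.0,0.0]},{"T":[-0.05,-0.132,-0.255],"W":[0.0,0.0,0.0]},{"T":[-0.052,-0.137,-0.287],"W":[0.0,0.0,0.0]}]
```

```bash
python3 - <<'E'
from h import *
p,r=load();save(p-100*np.array([-.052,-.137,-.287]),r)
arc(.75,1.45,R.from_euler("z",DISP[2]).apply([0,.8,-.7]))
E
```

```text
[{"T":[-0.008,-0.021,-0.024],"W":[0.0,0.0,0.0]},{"T":[-0.015,-0.04,-0.049],"W":[0.0,0.0,0.0]},{"T":[-0.022,-0.058,-0.076],"W":[0.0,0.0,0.0]},{"T":[-0.028,-0.074,-0.105],"W":[0.0,0.0,0.0]},{"T":[-0.033,-0.088,-0.134],"W":[0.0,0.0,0.0]},{"T":[-0.038,-0.101,-0.165],"W":[0.0,0.0,0.0]},{"T":[-0.042,-0.111,-0.196],"W":[0.0,0.0,0.0]},{"T":[-0.045,-0.119,-0.228],"W":[0.0,0.0,0.0]},{"T":[-0.047,-0.125,-0.261],"W":[0.0,0.0,0.0]},{"T":[-0.049,-0.129,-0.294],"W":[0.0,0.0,0.0]}]
```

{"op": "send_rows", "data": {
  "commands": [
    {"translation":[-0.008,-0.021,-0.024],"twist":[0,0,0]},
    {"translation":[-0.015,-0.04,-0.049],"twist":[0,0,0]},
    {"translation":[-0.022,-0.058,-0.076],"twist":[0,0,0]},
    {"translation":[-0.028,-0.074,-0.105],"twist":[0,0,0]},
    {"translation":[-0.033,-0.088,-0.134],"twist":[0,0,0]},
    {"translation":[-0.038,-0.101,-0.165],"twist":[0,0,0]},
    {"translation":[-0.042,-0.111,-0.196],"twist":[0,0,0]},
    {"translation":[-0.045,-0.119,-0.228],"twist":[0,0,0]},
    {"translation":[-0.047,-0.125,-0.261],"twist":[0,0,0]},
    {"translation":[-0.049,-0.129,-0.294],"twist":[0,0,0]}
  ]
}}

```text
t: 8.3
ee_pos: [513.1, 187.9, 248.5]
orientation: [0.479, 2.632, -0.109]
ft_force: [-2.3, 8.7, 1.1]
width: 20.3
```

```bash
cat >> h.py <<'E'
def rep(th):
    from workcell import ctrl
    o=ctrl.get_obs();F=local(o["ft_force"]);n=np.array([0,-np.sin(th),np.cos(th)]);t=np.array([0,-np.cos(th),-np.sin(th)])
    print("t",o["t"],"dp",np.round(local(o["ee_pos"]-load()[0]),2),"F",np.round(F,1),"rad",F@n,"tan",F@t,"w",o["width"])
    return F@n
def step(t0,t1,k=.09):
    s=rep(t0); d=np.clip(k*s,-1.5,1.5)
    arc(t0,t1,R.from_euler("z",DISP[2]).apply([0,-d*np.sin(t0),d*np.cos(t0)]))
E
python3 -c "
from h import *
step(1.45,2.15)"
```

```text
t 8.3 dp [-0.27  0.91  0.27] F [-5.3  7.3  1.1] rad -7.144132728414731 tan -2.010197299611711 w 20.329742964154388
[{"T":[-0.001,-0.002,-0.033],"W":[0.0,0.0,0.0]},{"T":[-0.001,-0.002,-0.066],"W":[0.0,0.0,0.0]},{"T":[0.0,0.0,-0.099],"W":[0.0,0.0,0.0]},{"T":[0.002,0.005,-0.131],"W":[0.0,0.0,0.0]},{"T":[0.004,0.011,-0.164],"W":[0.0,0.0,0.0]},{"T":[0.008,0.02,-0.196],"W":[0.0,0.0,0.0]},{"T":[0.012,0.031,-0.227],"W":[0.0,0.0,0.0]},{"T":[0.016,0.043,-0.257],"W":[0.0,0.0,0.0]},{"T":[0.022,0.058,-0.286],"W":[0.0,0.0,0.0]},{"T":[0.028,0.074,-0.315],"W":[0.0,0.0,0.0]}]
```

{"op": "send_rows", "data": {
  "commands": [
    {"translation":[-0.001,-0.002,-0.033],"twist":[0,0,0]},
    {"translation":[-0.001,-0.002,-0.066],"twist":[0,0,0]},
    {"translation":[0,0,-0.099],"twist":[0,0,0]},
    {"translation":[0.002,0.005,-0.131],"twist":[0,0,0]},
    {"translation":[0.004,0.011,-0.164],"twist":[0,0,0]},
    {"translation":[0.008,0.02,-0.196],"twist":[0,0,0]},
    {"translation":[0.012,0.031,-0.227],"twist":[0,0,0]},
    {"translation":[0.016,0.043,-0.257],"twist":[0,0,0]},
    {"translation":[0.022,0.058,-0.286],"twist":[0,0,0]},
    {"translation":[0.028,0.074,-0.315],"twist":[0,0,0]}
  ]
}}

```text
t: 9.3
ee_pos: [515.9, 195.3, 217.4]
orientation: [0.479, 2.632, -0.109]
ft_force: [-4.0, 7.5, 6.7]
width: 20.3
```

```bash
python3 -c "
from h import *
step(2.15,2.85)"
```

```text
t 9.3 dp [-0.25  0.87  0.61] F [-6.4  5.6  6.7] rad -8.298954756189543 tan -2.532629150781474 w 20.269762387329873
[{"T":[0.007,0.018,-0.026],"W":[0.0,0.0,0.0]},{"T":[0.015,0.038,-0.052],"W":[0.0,0.0,0.0]},{"T":[0.023,0.06,-0.075],"W":[0.0,0.0,0.0]},{"T":[0.031,0.083,-0.097],"W":[0.0,0.0,0.0]},{"T":[0.041,0.108,-0.117],"W":[0.0,0.0,0.0]},{"T":[0.051,0.134,-0.136],"W":[0.0,0.0,0.0]},{"T":[0.061,0.161,-0.152],"W":[0.0,0.0,0.0]},{"T":[0.071,0.189,-0.166],"W":[0.0,0.0,0.0]},{"T":[0.082,0.218,-0.179],"W":[0.0,0.0,0.0]},{"T":[0.094,0.247,-0.189],"W":[0.0,0.0,0.0]}]
```

{"op": "send_rows", "data": {
  "commands": [
    {"translation":[0.007,0.018,-0.026],"twist":[0,0,0]},
    {"translation":[0.015,0.038,-0.052],"twist":[0,0,0]},
    {"translation":[0.023,0.06,-0.075],"twist":[0,0,0]},
    {"translation":[0.031,0.083,-0.097],"twist":[0,0,0]},
    {"translation":[0.041,0.108,-0.117],"twist":[0,0,0]},
    {"translation":[0.051,0.134,-0.136],"twist":[0,0,0]},
    {"translation":[0.061,0.161,-0.152],"twist":[0,0,0]},
    {"translation":[0.071,0.189,-0.166],"twist":[0,0,0]},
    {"translation":[0.082,0.218,-0.179],"twist":[0,0,0]},
    {"translation":[0.094,0.247,-0.189],"twist":[0,0,0]}
  ]
}}

```text
t: 10.3
ee_pos: [525.2, 219.3, 198.7]
orientation: [0.481, 2.632, -0.113]
ft_force: [-5.1, 3.1, 9.2]
width: 20.6
```

```bash
python3 -c "
from h import *
step(2.85,3.5)"
```

```text
t 10.3 dp [-0.11  0.14  0.78] F [-5.9  1.1  9.2] rad -9.08925598365738 tan -1.5601722306366426 w 20.579292390612213
[{"T":[0.011,0.028,-0.007],"W":[0.0,0.0,0.0]},{"T":[0.021,0.056,-0.012],"W":[0.0,0.0,0.0]},{"T":[0.032,0.085,-0.015],"W":[0.0,0.0,0.0]},{"T":[0.043,0.113,-0.016],"W":[0.0,0.0,0.0]},{"T":[0.054,0.142,-0.016],"W":[0.0,0.0,0.0]},{"T":[0.065,0.171,-0.013],"W":[0.0,0.0,0.0]},{"T":[0.076,0.199,-0.008],"W":[0.0,0.0,0.0]},{"T":[0.086,0.228,-0.001],"W":[0.0,0.0,0.0]},{"T":[0.097,0.255,0.007],"W":[0.0,0.0,0.0]},{"T":[0.107,0.283,0.018],"W":[0.0,0.0,0.0]}]
```

{"op": "send_rows", "data": {
  "commands": [
    {"translation":[0.011,0.028,-0.007],"twist":[0,0,0]},
    {"translation":[0.021,0.056,-0.012],"twist":[0,0,0]},
    {"translation":[0.032,0.085,-0.015],"twist":[0,0,0]},
    {"translation":[0.043,0.113,-0.016],"twist":[0,0,0]},
    {"translation":[0.054,0.142,-0.016],"twist":[0,0,0]},
    {"translation":[0.065,0.171,-0.013],"twist":[0,0,0]},
    {"translation":[0.076,0.199,-0.008],"twist":[0,0,0]},
    {"translation":[0.086,0.228,-0.001],"twist":[0,0,0]},
    {"translation":[0.097,0.255,0.007],"twist":[0,0,0]},
    {"translation":[0.107,0.283,0.018],"twist":[0,0,0]}
  ]
}}

```text
t: 11.3
ee_pos: [536.1, 247.4, 199.6]
orientation: [0.482, 2.633, -0.114]
ft_force: [1.0, -2.8, 0.1]
width: 20.7
```

```bash
python3 -c "
from h import *
step(3.5,4.2)"
```

```text
t 11.3 dp [ 0.16  0.04 -0.04] F [ 2.  -2.3  0.1] rad -0.913587473073787 tan -2.0771649466199174 w 20.706208605008435
[{"T":[0.011,0.028,0.013],"W":[0.0,0.0,0.0]},{"T":[0.021,0.056,0.027],"W":[0.0,0.0,0.0]},{"T":[0.031,0.082,0.044],"W":[0.0,0.0,0.0]},{"T":[0.041,0.108,0.063],"W":[0.0,0.0,0.0]},{"T":[0.05,0.132,0.084],"W":[0.0,0.0,0.0]},{"T":[0.058,0.154,0.106],"W":[0.0,0.0,0.0]},{"T":[0.066,0.175,0.13],"W":[0.0,0.0,0.0]},{"T":[0.074,0.195,0.155],"W":[0.0,0.0,0.0]},{"T":[0.081,0.213,0.182],"W":[0.0,0.0,0.0]},{"T":[0.087,0.229,0.21],"W":[0.0,0.0,0.0]}]
```

{"op": "send_rows", "data": {
  "commands": [
    {"translation":[0.011,0.028,0.013],"twist":[0,0,0]},
    {"translation":[0.021,0.056,0.027],"twist":[0,0,0]},
    {"translation":[0.031,0.082,0.044],"twist":[0,0,0]},
    {"translation":[0.041,0.108,0.063],"twist":[0,0,0]},
    {"translation":[0.05,0.132,0.084],"twist":[0,0,0]},
    {"translation":[0.058,0.154,0.106],"twist":[0,0,0]},
    {"translation":[0.066,0.175,0.13],"twist":[0,0,0]},
    {"translation":[0.074,0.195,0.155],"twist":[0,0,0]},
    {"translation":[0.081,0.213,0.182],"twist":[0,0,0]},
    {"translation":[0.087,0.229,0.21],"twist":[0,0,0]}
  ]
}}

```text
t: 12.3
ee_pos: [545.0, 270.5, 220.9]
orientation: [0.481, 2.633, -0.113]
ft_force: [5.4, -4.0, -2.0]
width: 20.7
```

```bash
python3 -c "
from h import *
step(4.2,4.9)"
```

```text
t 12.3 dp [0.26 0.34 0.22] F [ 6.5 -1.9 -2. ] rad -0.6264172742203646 tan -2.6707418986536218 w 20.716358477816716
[{"T":[0.005,0.014,0.029],"W":[0.0,0.0,0.0]},{"T":[0.01,0.026,0.059],"W":[0.0,0.0,0.0]},{"T":[0.014,0.036,0.091],"W":[0.0,0.0,0.0]},{"T":[0.017,0.044,0.122],"W":[0.0,0.0,0.0]},{"T":[0.019,0.05,0.155],"W":[0.0,0.0,0.0]},{"T":[0.021,0.054,0.187],"W":[0.0,0.0,0.0]},{"T":[0.021,0.056,0.22],"W":[0.0,0.0,0.0]},{"T":[0.021,0.056,0.253],"W":[0.0,0.0,0.0]},{"T":[0.02,0.053,0.286],"W":[0.0,0.0,0.0]},{"T":[0.018,0.048,0.318],"W":[0.0,0.0,0.0]}]
```

{"op": "send_rows", "data": {
  "commands": [
    {"translation":[0.005,0.014,0.029],"twist":[0,0,0]},
    {"translation":[0.01,0.026,0.059],"twist":[0,0,0]},
    {"translation":[0.014,0.036,0.091],"twist":[0,0,0]},
    {"translation":[0.017,0.044,0.122],"twist":[0,0,0]},
    {"translation":[0.019,0.05,0.155],"twist":[0,0,0]},
    {"translation":[0.021,0.054,0.187],"twist":[0,0,0]},
    {"translation":[0.021,0.056,0.22],"twist":[0,0,0]},
    {"translation":[0.021,0.056,0.253],"twist":[0,0,0]},
    {"translation":[0.02,0.053,0.286],"twist":[0,0,0]},
    {"translation":[0.018,0.048,0.318],"twist":[0,0,0]}
  ]
}}

```text
t: 13.3
ee_pos: [546.8, 275.2, 252.7]
orientation: [0.481, 2.633, -0.113]
ft_force: [5.6, -3.0, -3.4]
width: 20.2
```

```bash
python3 -c "
from h import *
step(4.9,5.6)"
```

```text
t 13.3 dp [0.31 0.28 0.25] F [ 6.3 -0.8 -3.4] rad -1.4147215519004042 tan -3.151611215955983 w 20.190004824444923
[{"T":[-0.003,-0.007,0.032],"W":[0.0,0.0,0.0]},{"T":[-0.006,-0.016,0.064],"W":[0.0,0.0,0.0]},{"T":[-0.01,-0.027,0.094],"W":[0.0,0.0,0.0]},{"T":[-0.015,-0.04,0.124],"W":[0.0,0.0,0.0]},{"T":[-0.021,-0.055,0.153],"W":[0.0,0.0,0.0]},{"T":[-0.027,-0.072,0.181],"W":[0.0,0.0,0.0]},{"T":[-0.034,-0.09,0.207],"W":[0.0,0.0,0.0]},{"T":[-0.042,-0.11,0.232],"W":[0.0,0.0,0.0]},{"T":[-0.05,-0.132,0.255],"W":[0.0,0.0,0.0]},{"T":[-0.059,-0.156,0.277],"W":[0.0,0.0,0.0]}]
```

{"op": "send_rows", "data": {
  "commands": [
    {"translation":[-0.003,-0.007,0.032],"twist":[0,0,0]},
    {"translation":[-0.006,-0.016,0.064],"twist":[0,0,0]},
    {"translation":[-0.01,-0.027,0.094],"twist":[0,0,0]},
    {"translation":[-0.015,-0.04,0.124],"twist":[0,0,0]},
    {"translation":[-0.021,-0.055,0.153],"twist":[0,0,0]},
    {"translation":[-0.027,-0.072,0.181],"twist":[0,0,0]},
    {"translation":[-0.034,-0.09,0.207],"twist":[0,0,0]},
    {"translation":[-0.042,-0.11,0.232],"twist":[0,0,0]},
    {"translation":[-0.05,-0.132,0.255],"twist":[0,0,0]},
    {"translation":[-0.059,-0.156,0.277],"twist":[0,0,0]}
  ]
}}

```text
t: 14.3
ee_pos: [540.9, 259.8, 280.3]
orientation: [0.48, 2.633, -0.112]
ft_force: [5.0, -2.7, -4.1]
width: 20.5
```

```bash
python3 -c "
from h import *
step(5.6,6.28)"
```

```text
t 14.3 dp [0.18 0.42 0.13] F [ 5.6 -0.8 -4.1] rad -3.641359640860025 tan -1.9707040244962615 w 20.548666639471698
[{"T":[-0.009,-0.024,0.019],"W":[0.0,0.0,0.0]},{"T":[-0.019,-0.049,0.036],"W":[0.0,0.0,0.0]},{"T":[-0.029,-0.075,0.052],"W":[0.0,0.0,0.0]},{"T":[-0.039,-0.103,0.065],"W":[0.0,0.0,0.0]},{"T":[-0.049,-0.131,0.077],"W":[0.0,0.0,0.0]},{"T":[-0.06,-0.159,0.086],"W":[0.0,0.0,0.0]},{"T":[-0.071,-0.188,0.094],"W":[0.0,0.0,0.0]},{"T":[-0.083,-0.218,0.099],"W":[0.0,0.0,0.0]},{"T":[-0.094,-0.248,0.102],"W":[0.0,0.0,0.0]},{"T":[-0.105,-0.278,0.103],"W":[0.0,0.0,0.0]}]
```

{"op": "send_rows", "data": {
  "commands": [
    {"translation":[-0.009,-0.024,0.019],"twist":[0,0,0]},
    {"translation":[-0.019,-0.049,0.036],"twist":[0,0,0]},
    {"translation":[-0.029,-0.075,0.052],"twist":[0,0,0]},
    {"translation":[-0.039,-0.103,0.065],"twist":[0,0,0]},
    {"translation":[-0.049,-0.131,0.077],"twist":[0,0,0]},
    {"translation":[-0.06,-0.159,0.086],"twist":[0,0,0]},
    {"translation":[-0.071,-0.188,0.094],"twist":[0,0,0]},
    {"translation":[-0.083,-0.218,0.099],"twist":[0,0,0]},
    {"translation":[-0.094,-0.248,0.102],"twist":[0,0,0]},
    {"translation":[-0.105,-0.278,0.103],"twist":[0,0,0]}
  ]
}}

```text
t: 15.3
ee_pos: [530.0, 231.7, 290.8]
orientation: [0.481, 2.633, -0.113]
ft_force: [2.0, 1.9, 1.1]
width: 20.2
```

```bash
python3 - <<'E'
from h import *
from workcell import ctrl
rep(6.28)
P=np.array([[526.2,221.7,289.5],[518.1,200.7,277.4],[513.1,187.9,248.5],[515.9,195.3,217.4],[525.2,219.3,198.7],[536.1,247.4,199.6],[545,270.5,220.9],[546.8,275.2,252.7],[540.9,259.8,280.3],ctrl.get_obs()["ee_pos"]])
q=local(P-[*DISP[:2],0]);print(np.round(q[:,0],1))
s=least_squares(lambda c:np.hypot(q[:,1]-c[0],q[:,2]-c[1])-c[2],[50,240,47]);print(s.x,np.round(s.fun,1))
print("angles",np.arctan2(-(q[:,1]-s.x[0]),q[:,2]-s.x[1]), "radius assumed47 center",s.x-[0,98+163*np.cos(.47),0])
T=ctrl.get_image("top");S=ctrl.get_image("scene")
f=lambda d,o,w,h:cv2.resize(d["img"][o[1]:o[1]+h,o[0]:o[0]+w,::-1],(400,440),interpolation=cv2.INTER_CUBIC)
cv2.imwrite("pics/v4.png",np.hstack([f(T,(200,170),80,88),f(S,(220,150),80,88)]))
E
```

```text
t 15.3 dp [-0.06 -0.07  0.29] F [1.2 2.5 1.1] rad 1.138808481912584 tan -2.508382815358997 w 20.18762178968607
[-166.8 -166.9 -167.1 -167.1 -166.9 -166.6 -166.5 -166.5 -166.5 -166.8]
[ 52.07109379 243.74378303  47.21377026] [-0.2  0.2  0.1  0.  -0.2 -0.   0.1  0.1  0.1 -0.2]
angles [ 0.23329477  0.78128128  1.47020163  2.16239567  2.85098894 -2.78056271
 -2.07477634 -1.38034139 -0.68662026  0.00500973] radius assumed47 center [52.07109379  0.41815205 47.21377026]
```

View pics/v4.png

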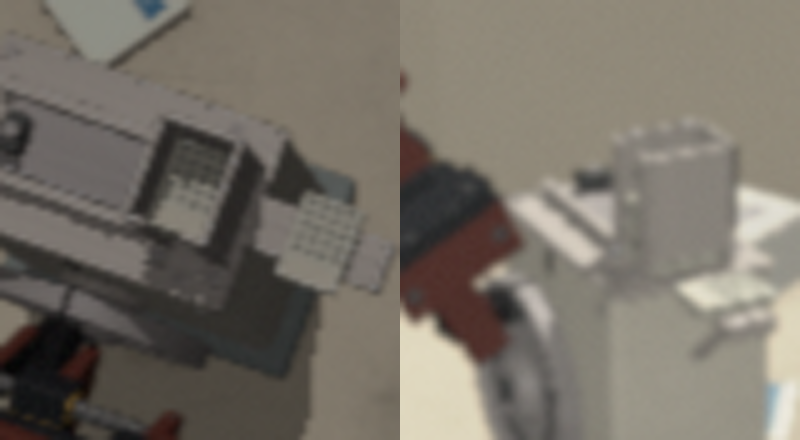

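The turn looks complete. The circle fit gives radius 47.2 mm and an angle of 6.288. The cassette lies on the tongue, about (320,240) in the left crop. Next I measure it and plan the release and retreat.

```bash
python3 - <<'E'
from h import *
T=dict(np.load("pics/top0.npz"))
px=np.array([[303,193],[362,206],[335,292],[275,272]],float);u=np.array([200,170])+(px+.5)/5-.5
W=np.array([ray(T,a,182) for a in u]);c=W.mean(0);print(np.round(W,1).tolist(),c)
print("disp est",place(668.3,126,-.362,[0,-54,175]), "len",np.linalg.norm(W[0]-W[3]),np.linalg.norm(W[1]-W[2]),np.linalg.norm(W[0]-W[1]))
e=(W[0]-W[3])+(W[1]-W[2]);print("yaw",np.arctan2(e[1],e[0]))
p,r=load();line(p-r.apply([0,0,95]),r)
E
```

```text
[[671.8, 81.9, 182.0], [665.2, 55.7, 182.0], [626.9, 68.3, 182.0], [636.6, 94.7, 182.0]] [650.12546466  75.14505532 182.        ]
disp est [[649.17615266  75.49971819 175.        ]] len 37.416062090877666 40.23966503713072 26.952965437477243
yaw -0.33263095411602256
[{"T":[-0.04,0.015,0.085],"W":[0.0,0.0,0.0]},{"T":[-0.08,0.03,0.169],"W":[0.0,0.0,0.0]},{"T":[-0.121,0.046,0.254],"W":[0.0,0.0,0.0]},{"T":[-0.161,0.061,0.339],"W":[0.0,0.0,0.0]},{"T":[-0.201,0.076,0.423],"W":[0.0,0.0,0.0]},{"T":[-0.241,0.091,0.508],"W":[0.0,0.0,0.0]},{"T":[-0.282,0.107,0.593],"W":[0.0,0.0,0.0]},{"T":[-0.322,0.122,0.678],"W":[0.0,0.0,0.0]},{"T":[-0.362,0.137,0.762],"W":[0.0,0.0,0.0]},{"T":[-0.402,0.152,0.847],"W":[0.0,0.0,0.0]}]
```

{"op": "send_rows", "data": {
  "commands": [
    {"translation":[0,0,0],"twist":[0,0,0]},
    {"translation":[0,0,0],"twist":[0,0,0]},
    {"translation":[0,0,0],"twist":[0,0,0]},
    {"translation":[0,0,0],"twist":[0,0,0]},
    {"translation":[0,0,0],"twist":[0,0,0]},
    {"translation":[0,0,0],"twist":[0,0,0]},
    {"translation":[0,0,0],"twist":[0,0,0]},
    {"translation":[0,0,0],"twist":[0,0,0]},
    {"translation":[0,0,0],"twist":[0,0,0]},
    {"translation":[0,0,0],"twist":[0,0,0]}
  ],
  "grip": -1
}}

```text
t: 16.4
ee_pos: [530.1, 231.7, 290.5]
orientation: [0.481, 2.633, -0.114]
ft_force: [-1.0, -0.2, -0.1]
width: 88.0
```

{"op": "send_rows", "data": {
  "commands": [
    {"translation":[-0.04,0.015,0.085],"twist":[0,0,0]},
    {"translation":[-0.08,0.03,0.17],"twist":[0,0,0]},
    {"translation":[-0.12,0.045,0.255],"twist":[0,0,0]},
    {"translation":[-0.16,0.06,0.34],"twist":[0,0,0]},
    {"translation":[-0.2,0.075,0.425],"twist":[0,0,0]},
    {"translation":[-0.24,0.09,0.51],"twist":[0,0,0]},
    {"translation":[-0.28,0.105,0.595],"twist":[0,0,0]},
    {"translation":[-0.32,0.12,0.68],"twist":[0,0,0]},
    {"translation":[-0.362,0.137,0.762],"twist":[0,0,0]},
    {"translation":[-0.402,0.152,0.847],"twist":[0,0,0]}
  ]
}}

```text
t: 17.4
ee_pos: [489.4, 247.0, 375.8]
orientation: [0.481, 2.633, -0.114]
ft_force: [0.2, 0.4, 0.3]
width: 88.3
```

```bash
cat >> h.py <<'E'
RT=tool([0,np.sin(.37),-np.cos(.37)],[1,0,0],-.36)
def line2(p,r): # two-number print: final row only (rows linear)
    p0,r0=load();t=np.round((p-p0)/100,2);w=np.round((r*r0.inv()).as_rotvec()/.5,2)
    print("T",t.tolist(),"W",w.tolist());save(p0+100*t,R.from_rotvec(.5*w)*r0)
CAS=np.array([649.7,75.3,175.]); U=R.from_euler("z",-.36)
TG=CAS+U.apply([0,4,4.8])-RT.apply([0,0,182])   # TCP at the grasp
E
python3 - <<'E'
from h import *
rep(0)
p,r=load();d=(RT*r.inv()).as_rotvec();pre=TG-RT.apply([0,0,90]);print(p,pre,TG,d)
for k,wp in enumerate([p+[10,-30,80],None,None,None]):
    q,s=load();tgt=wp if wp is not None else q+(pre-q)/(4-k)
    line2(tgt,R.from_rotvec((RT*s.inv()).as_rotvec()/(4-k))*s); q,s=load();print(q+s.apply([[0,57,182],[0,-57,182]]))
E
```

```text
t 17.4 dp [-0.41 -0.03  0.66] F [0.  0.4 0.3] rad 0.3488452507485021 tan -0.4238668402278486 w 88.27553366684991
[489.838 246.894 375.175] [616.4596156 -13.0106604 433.393038 ] [627.92451751  17.44846568 349.4835769 ] [ 0.84549926  0.38218411 -1.46758147]
T [0.1, -0.3, 0.8] W [0.42, 0.19, -0.73]
[[590.26870748 241.25156811 289.03651553]
 [513.9724994  157.82304911 274.38827845]]
T [0.39, -0.77, -0.07] W [0.42, 0.19, -0.74]
[[622.80809438 167.228553   279.13404206]
 [520.48398476 121.05944663 259.27981816]]
T [0.39, -0.76, -0.07] W [0.43, 0.19, -0.73]
[[656.84042853  98.06091925 270.98616983]
 [543.82846457  95.60178482 256.21292853]]
T [0.39, -0.77, -0.08] W [0.42, 0.19, -0.74]
[[693.59460632  28.04168832 263.5038736 ]
 [586.99852901  68.45531158 263.37995171]]
```

{"op": "send_rows", "data": {
  "commands": [
    {"translation":[0.01,-0.03,0.08],"twist":[0.04,0.02,-0.07]},
    {"translation":[0.02,-0.06,0.16],"twist":[0.08,0.04,-0.15]},
    {"translation":[0.03,-0.09,0.24],"twist":[0.13,0.06,-0.22]},
    {"translation":[0.04,-0.12,0.32],"twist":[0.17,0.08,-0.29]},
    {"translation":[0.05,-0.15,0.4],"twist":[0.21,0.095,-0.37]},
    {"translation":[0.06,-0.18,0.48],"twist":[0.25,0.11,-0.44]},
    {"translation":[0.07,-0.21,0.56],"twist":[0.29,0.13,-0.51]},
    {"translation":[0.08,-0.24,0.64],"twist":[0.34,0.15,-0.58]},
    {"translation":[0.09,-0.27,0.72],"twist":[0.38,0.17,-0.66]},
    {"translation":[0.1,-0.3,0.8],"twist":[0.42,0.19,-0.73]}
  ]
}}

```text
t: 18.4
ee_pos: [499.9, 216.6, 455.8]
orientation: [1.054, 2.632, 0.028]
ft_force: [-0.5, -0.5, -0.0]
width: 87.6
```

{"op": "send_rows", "data": {
  "commands": [
    {"translation":[0.04,-0.08,0],"twist":[0.04,0.02,-0.07]},
    {"translation":[0.08,-0.15,-0.01],"twist":[0.08,0.04,-0.15]},
    {"translation":[0.12,-0.23,-0.02],"twist":[0.13,0.06,-0.22]},
    {"translation":[0.16,-0.31,-0.03],"twist":[0.17,0.08,-0.29]},
    {"translation":[0.2,-0.38,-0.03],"twist":[0.21,0.095,-0.37]},
    {"translation":[0.24,-0.46,-0.04],"twist":[0.25,0.11,-0.44]},
    {"translation":[0.28,-0.54,-0.05],"twist":[0.29,0.13,-0.51]},
    {"translation":[0.32,-0.62,-0.06],"twist":[0.34,0.15,-0.58]},
    {"translation":[0.36,-0.7,-0.06],"twist":[0.38,0.17,-0.66]},
    {"translation":[0.39,-0.77,-0.07],"twist":[0.42,0.19,-0.74]}
  ]
}}

```text
t: 19.4
ee_pos: [539.3, 139.2, 448.2]
orientation: [1.637, 2.511, 0.181]
ft_force: [-0.5, 0.3, -0.4]
width: 88.0
```

{"op": "send_rows", "data": {
  "commands": [
    {"translation":[0.04,-0.08,0],"twist":[0.04,0.02,-0.07]},
    {"translation":[0.08,-0.15,-0.01],"twist":[0.08,0.04,-0.15]},
    {"translation":[0.12,-0.23,-0.02],"twist":[0.13,0.06,-0.22]},
    {"translation":[0.16,-0.31,-0.03],"twist":[0.17,0.08,-0.29]},
    {"translation":[0.2,-0.38,-0.03],"twist":[0.21,0.095,-0.37]},
    {"translation":[0.24,-0.46,-0.04],"twist":[0.25,0.11,-0.44]},
    {"translation":[0.28,-0.54,-0.05],"twist":[0.29,0.13,-0.51]},
    {"translation":[0.32,-0.62,-0.06],"twist":[0.34,0.15,-0.58]},
    {"translation":[0.36,-0.69,-0.06],"twist":[0.38,0.17,-0.66]},
    {"translation":[0.39,-0.76,-0.07],"twist":[0.43,0.19,-0.73]}
  ]
}}

```text
t: 20.4
ee_pos: [578.3, 63.3, 441.2]
orientation: [-2.149, -2.214, -0.341]
ft_force: [0.6, -0.3, 0.3]
width: 87.9
```

{"op": "send_rows", "data": {
  "commands": [
    {"translation":[0.04,-0.08,0],"twist":[0.04,0.02,-0.07]},
    {"translation":[0.08,-0.15,-0.01],"twist":[0.08,0.04,-0.15]},
    {"translation":[0.12,-0.23,-0.02],"twist":[0.13,0.06,-0.22]},
    {"translation":[0.16,-0.31,-0.03],"twist":[0.17,0.08,-0.29]},
    {"translation":[0.2,-0.38,-0.03],"twist":[0.21,0.095,-0.37]},
    {"translation":[0.24,-0.46,-0.04],"twist":[0.25,0.11,-0.44]},
    {"translation":[0.28,-0.54,-0.05],"twist":[0.29,0.13,-0.51]},
    {"translation":[0.33,-0.64,-0.06],"twist":[0.34,0.15,-0.6]},
    {"translation":[0.39,-0.77,-0.08],"twist":[0.42,0.19,-0.74]},
    {"translation":[0.39,-0.77,-0.08],"twist":[0.42,0.19,-0.74]}
  ]
}}

```text
t: 21.4
ee_pos: [617.5, -14.8, 432.7]
orientation: [-2.39, -1.642, -0.448]
ft_force: [0.2, 0.2, -0.8]
width: 87.5
```

```bash
python3 - <<'E'
from h import *
from workcell import ctrl
o=ctrl.get_obs();p,r=load();print(o["t"],o["ee_pos"]-p,(R.from_rotvec(o["orientation"])*r.inv()).as_rotvec(),o["qpos"],o["ft_force"])
T=ctrl.get_image("top");S=ctrl.get_image("scene")
f=lambda d,o,w,h:cv2.resize(d["img"][o[1]:o[1]+h,o[0]:o[0]+w,::-1],(400,440),interpolation=cv2.INTER_CUBIC)
cv2.imwrite("pics/v5.png",np.hstack([f(T,(200,170),100,110),f(S,(230,150),100,110)]))
# finish: to the grasp, in two stages
q=TG-RT.apply([0,0,25]);line2(q,RT);line2(TG,RT)
E
```

```text
21.4 [ 0.62213701 -1.65326209 -0.42905463] [ 0.00062332 -0.00049917 -0.00448364] [-0.11561836  0.3705327   1.66231194  0.41516193  1.05046509  0.052885  ] [ 0.22363302  0.15837815 -0.78243574]
T [0.08, 0.22, -0.6] W [0.0, 0.0, 0.0]
T [0.03, 0.09, -0.24] W [0.0, 0.0, 0.0]
```

View pics/v5.png

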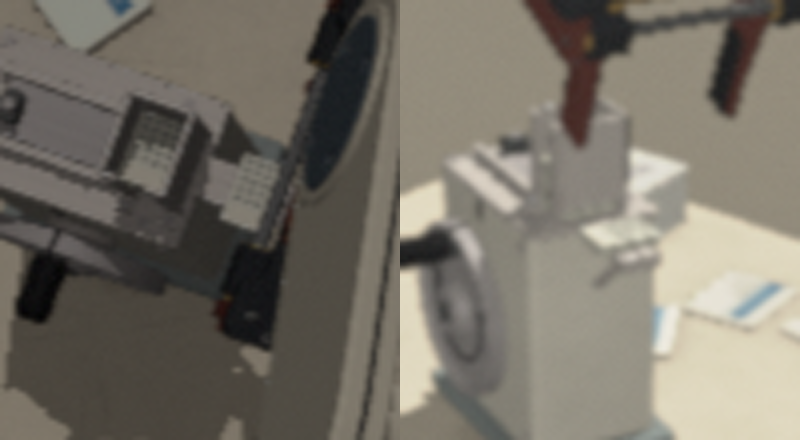

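The cassette is undisturbed on the tongue, and the jaws are above and on the -y side. Going down to fingertip depth.

{"op": "send_rows", "data": {
  "commands": [
    {"translation":[0.01,0.03,-0.07],"twist":[0,0,0]},
    {"translation":[0.02,0.06,-0.15],"twist":[0,0,0]},
    {"translation":[0.03,0.09,-0.23],"twist":[0,0,0]},
    {"translation":[0.04,0.11,-0.3],"twist":[0,0,0]},
    {"translation":[0.05,0.14,-0.38],"twist":[0,0,0]},
    {"translation":[0.06,0.165,-0.45],"twist":[0,0,0]},
    {"translation":[0.07,0.19,-0.52],"twist":[0,0,0]},
    {"translation":[0.08,0.22,-0.6],"twist":[0,0,0]},
    {"translation":[0.08,0.22,-0.6],"twist":[0,0,0]},
    {"translation":[0.08,0.22,-0.6],"twist":[0,0,0]}
  ]
}}

```text
t: 22.5
ee_pos: [624.9, 9.0, 373.0]
orientation: [-2.387, -1.648, -0.447]
ft_force: [1.4, 0.8, 0.1]
width: 87.5
```

{"op": "send_rows", "data": {
  "commands": [
    {"translation":[0.004,0.01,-0.03],"twist":[0,0,0]},
    {"translation":[0.008,0.02,-0.06],"twist":[0,0,0]},
    {"translation":[0.01,0.03,-0.09],"twist":[0,0,0]},
    {"translation":[0.015,0.045,-0.12],"twist":[0,0,0]},
    {"translation":[0.02,0.06,-0.15],"twist":[0,0,0]},
    {"translation":[0.023,0.068,-0.18],"twist":[0,0,0]},
    {"translation":[0.026,0.08,-0.21],"twist":[0,0,0]},
    {"translation":[0.03,0.09,-0.24],"twist":[0,0,0]},
    {"translation":[0.03,0.09,-0.24],"twist":[0,0,0]},
    {"translation":[0.03,0.09,-0.24],"twist":[0,0,0]}
  ]
}}

```text
t: 23.5
ee_pos: [627.8, 17.9, 349.1]
orientation: [-2.387, -1.648, -0.448]
ft_force: [-0.1, 0.0, 0.2]
width: 87.9
```

```bash
python3 - <<'E'
from h import *
from workcell import ctrl
o=ctrl.get_obs();p,r=load();print(o["t"],o["ee_pos"]-p,o["ee_pos"]-TG,o["ft_force"])
rr=R.from_rotvec(o["orientation"]);print(o["ee_pos"]+rr.apply([[10,44,182],[10,-44,182],[-10,44,182],[-10,-44,182]]))
T=ctrl.get_image("top");S=ctrl.get_image("scene")
f=lambda d,o,w,h:cv2.resize(d["img"][o[1]:o[1]+h,o[0]:o[0]+w,::-1],(400,440),interpolation=cv2.INTER_CUBIC)
cv2.imwrite("pics/v6.png",np.hstack([f(T,(230,180),60,66),f(S,(250,170),60,66)]))
E
```

```text
23.5 [ 0.00192455  0.04754785 -0.09986573] [-0.08459296  0.49308217 -0.40844263] [-0.05562424  0.00968966  0.19844978]
[[695.93153867  72.32199625 183.04411633]
 [613.66005181 103.55284816 182.85348566]
 [689.32652933  54.87835339 175.82655613]
 [607.05504248  86.1092053  175.63592546]]
```

View pics/v6.png

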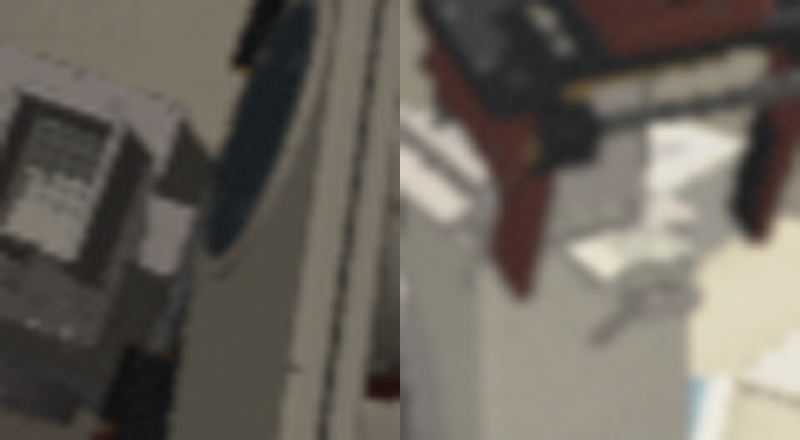

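The jaws straddle the cassette: near fingertip at (520,295), far at (760,235), cassette between them at (630,255). I'll raise by 0.5 mm, then close.

{"op": "send_rows", "data": {
  "commands": [
    {"translation":[0,0,0.005],"twist":[0,0,0]},
    {"translation":[0,0,0.005],"twist":[0,0,0]},
    {"translation":[0,0,0.005],"twist":[0,0,0]},
    {"translation":[0,0,0.005],"twist":[0,0,0]},
    {"translation":[0,0,0.005],"twist":[0,0,0]},
    {"translation":[0,0,0.005],"twist":[0,0,0]},
    {"translation":[0,0,0.005],"twist":[0,0,0]},
    {"translation":[0,0,0.005],"twist":[0,0,0]},
    {"translation":[0,0,0.005],"twist":[0,0,0]},
    {"translation":[0,0,0.005],"twist":[0,0,0]}
  ],
  "grip": 1
}}

```text
t: 24.6
ee_pos: [627.8, 17.9, 349.7]
orientation: [-2.387, -1.648, -0.448]
ft_force: [0.6, -0.1, 0.4]
width: 39.2
```

```bash
python3 - <<'E'
from h import *
from workcell import ctrl
p,r=load();save(p+[0,0,.5],r);o=ctrl.get_obs();print(o["t"],o["ee_pos"]-load()[0],o["ft_force"],o["width"])
bay=place(*TRAY,[-21,0,2])[0];print("bay",bay)
# cassette centre rides at CAS; target: above bay. keep orientation.
p,r=load();lift=p+[0,0,60];line2(lift,r)
D=bay-[649.7,75.3,175];print(D)
tgt=p+D+[0,0,45]
for k in range(3):
    q,s=load();line2(q+(tgt-q)/(3-k),s)
# tool body in tray frame at place
E
```

```text
24.6 [-0.00948314 -0.00197677 -0.00916849] [ 0.55578165 -0.07066362  0.39930298] 39.15778886327507
bay [ 467.90701948 -220.11739579    2.        ]
T [0.0, 0.0, 0.6] W [0.0, 0.0, 0.0]
[-181.79298052 -295.41739579 -173.        ]
T [-0.61, -0.98, -0.63] W [0.0, 0.0, 0.0]
T [-0.6, -0.99, -0.62] W [0.0, 0.0, 0.0]
T [-0.61, -0.98, -0.63] W [0.0, 0.0, 0.0]
```

Gripped at 39.2 mm. In the tray I'll turn the jaws along its long side so the opening fingers clear the walls, which needs -1.11 rad of yaw.

```bash
python3 - <<'E'
from h import *
p,r=load();p=p-100*np.array([-1.82,-2.95,-1.28]);print(p)
save(p,r);Q=R.from_euler("z",-1.11);bay=place(*TRAY,[-21,0,2])[0]
F=bay+Q.apply(p-CAS);print("final",F,np.hypot(*F[:2]))
line2(p+[0,0,60],r)
tgt=F+[0,0,45]
for k in range(4):
    q,s=load();line2(q+(tgt-q)/(4-k),R.from_euler("z",-1.11/4)*s)
E
```

```text
[627.838  17.894 349.675]
final [ 406.76735065 -226.06187015  176.675     ] 465.363993761071
T [0.0, 0.0, 0.6] W [0.0, 0.0, 0.0]
T [-0.55, -0.61, -0.47] W [-0.0, -0.0, -0.55]
T [-0.55, -0.61, -0.47] W [0.0, -0.0, -0.56]
T [-0.56, -0.61, -0.47] W [0.0, 0.0, -0.56]
T [-0.55, -0.61, -0.47] W [0.0, 0.0, -0.55]
```

{"op": "send_rows", "data": {
  "commands": [
    {"translation":[0,0,0.03],"twist":[0,0,0]},
    {"translation":[0,0,0.08],"twist":[0,0,0]},
    {"translation":[0,0,0.14],"twist":[0,0,0]},
    {"translation":[0,0,0.21],"twist":[0,0,0]},
    {"translation":[0,0,0.28],"twist":[0,0,0]},
    {"translation":[0,0,0.35],"twist":[0,0,0]},
    {"translation":[0,0,0.42],"twist":[0,0,0]},
    {"translation":[0,0,0.49],"twist":[0,0,0]},
    {"translation":[0,0,0.55],"twist":[0,0,0]},
    {"translation":[0,0,0.6],"twist":[0,0,0]}
  ]
}}

```text
t: 25.6
ee_pos: [627.9, 17.9, 410.3]
orientation: [-2.387, -1.648, -0.448]
ft_force: [0.0, 0.2, -0.4]
width: 39.1
```

{"op": "send_rows", "data": {
  "commands": [
    {"translation":[-0.055,-0.06,-0.02],"twist":[0,0,-0.055]},
    {"translation":[-0.11,-0.12,-0.06],"twist":[0,0,-0.11]},
    {"translation":[-0.165,-0.18,-0.11],"twist":[0,0,-0.165]},
    {"translation":[-0.22,-0.24,-0.16],"twist":[0,0,-0.22]},
    {"translation":[-0.275,-0.305,-0.21],"twist":[0,0,-0.275]},
    {"translation":[-0.33,-0.365,-0.26],"twist":[0,0,-0.33]},
    {"translation":[-0.385,-0.425,-0.31],"twist":[0,0,-0.385]},
    {"translation":[-0.44,-0.49,-0.36],"twist":[0,0,-0.44]},
    {"translation":[-0.495,-0.55,-0.42],"twist":[0,0,-0.495]},
    {"translation":[-0.55,-0.61,-0.47],"twist":[0,0,-0.55]}
  ]
}}

```text
t: 26.6
ee_pos: [572.3, -43.6, 362.1]
orientation: [-2.625, -1.319, -0.492]
ft_force: [-0.8, -0.3, -0.2]
width: 38.9
```

{"op": "send_rows", "data": {
  "commands": [
    {"translation":[-0.055,-0.06,-0.05],"twist":[0,0,-0.055]},
    {"translation":[-0.11,-0.12,-0.1],"twist":[0,0,-0.11]},
    {"translation":[-0.165,-0.18,-0.14],"twist":[0,0,-0.165]},
    {"translation":[-0.22,-0.24,-0.19],"twist":[0,0,-0.22]},
    {"translation":[-0.275,-0.305,-0.235],"twist":[0,0,-0.28]},
    {"translation":[-0.33,-0.365,-0.28],"twist":[0,0,-0.335]},
    {"translation":[-0.385,-0.425,-0.33],"twist":[0,0,-0.39]},
    {"translation":[-0.44,-0.49,-0.375],"twist":[0,0,-0.45]},
    {"translation":[-0.495,-0.55,-0.42],"twist":[0,0,-0.505]},
    {"translation":[-0.55,-0.61,-0.47],"twist":[0,0,-0.56]}
  ]
}}

```text
t: 27.6
ee_pos: [517.4, -104.6, 315.3]
orientation: [-2.823, -0.953, -0.529]
ft_force: [0.2, -0.5, 0.1]
width: 38.9
```

{"op": "send_rows", "data": {
  "commands": [
    {"translation":[-0.055,-0.06,-0.05],"twist":[0,0,-0.055]},
    {"translation":[-0.11,-0.12,-0.1],"twist":[0,0,-0.11]},
    {"translation":[-0.165,-0.18,-0.14],"twist":[0,0,-0.165]},
    {"translation":[-0.22,-0.24,-0.19],"twist":[0,0,-0.22]},
    {"translation":[-0.275,-0.305,-0.235],"twist":[0,0,-0.28]},
    {"translation":[-0.33,-0.365,-0.28],"twist":[0,0,-0.335]},
    {"translation":[-0.385,-0.425,-0.33],"twist":[0,0,-0.39]},
    {"translation":[-0.45,-0.49,-0.375],"twist":[0,0,-0.45]},
    {"translation":[-0.5,-0.55,-0.42],"twist":[0,0,-0.505]},
    {"translation":[-0.56,-0.61,-0.47],"twist":[0,0,-0.56]}
  ]
}}

```text
t: 28.6
ee_pos: [461.5, -165.7, 268.4]
orientation: [-2.974, -0.558, -0.556]
ft_force: [0.2, -0.0, -0.5]
width: 39.1
```

{"op": "send_rows", "data": {
  "commands": [
    {"translation":[-0.055,-0.06,-0.05],"twist":[0,0,-0.055]},
    {"translation":[-0.11,-0.12,-0.1],"twist":[0,0,-0.11]},
    {"translation":[-0.165,-0.18,-0.14],"twist":[0,0,-0.165]},
    {"translation":[-0.22,-0.24,-0.19],"twist":[0,0,-0.22]},
    {"translation":[-0.28,-0.31,-0.24],"twist":[0,0,-0.28]},
    {"translation":[-0.34,-0.38,-0.29],"twist":[0,0,-0.34]},
    {"translation":[-0.42,-0.46,-0.36],"twist":[0,0,-0.42]},
    {"translation":[-0.5,-0.55,-0.43],"twist":[0,0,-0.5]},
    {"translation":[-0.55,-0.61,-0.47],"twist":[0,0,-0.55]},
    {"translation":[-0.55,-0.61,-0.47],"twist":[0,0,-0.55]}
  ]
}}

```text
t: 29.6
ee_pos: [406.1, -226.7, 221.1]
orientation: [-3.069, -0.147, -0.572]
ft_force: [0.2, -0.2, -0.6]
width: 39.0
```

```bash
python3 - <<'E'
from h import *
from workcell import ctrl
o=ctrl.get_obs();p,r=load();print(o["t"],o["ee_pos"]-p,(R.from_rotvec(o["orientation"])*r.inv()).as_rotvec(),o["width"],o["qpos"],o["ft_force"])
T=ctrl.get_image("top");S=ctrl.get_image("scene")
f=lambda d,o,w,h:cv2.resize(d["img"][o[1]:o[1]+h,o[0]:o[0]+w,::-1],(400,440),interpolation=cv2.INTER_CUBIC)
cv2.imwrite("pics/v7.png",np.hstack([f(T,(330,230),120,132),f(S,(280,270),120,132)]))
F=np.array([406.77,-226.06,176.68]);print(p-F)
line2(F+[0,0,10],r);line2(F+[0,0,.4],r)
E
```

```text
29.6 [-0.71514658 -0.58819447 -0.57767051] [-0.00065009  0.00088183 -0.00273211] 39.0370518758541 [-0.59763343  0.50318626  2.15603748  0.88692576  0.29978889  0.04650454] [ 0.23223497 -0.15894685 -0.57521588]
[ 0.068 -0.046 44.995]
T [-0.0, 0.0, -0.35] W [0.0, 0.0, 0.0]
T [-0.0, 0.0, -0.1] W [0.0, 0.0, -0.0]
```

View pics/v7.png

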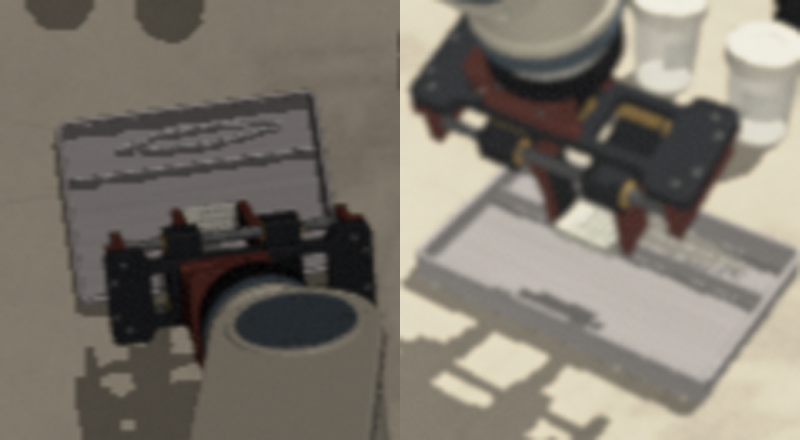

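The cassette is held flat over the near compartment, well clear of the walls and the tweezers. Lowering.

{"op": "send_rows", "data": {
  "commands": [
    {"translation":[0,0,-0.04],"twist":[0,0,0]},
    {"translation":[0,0,-0.08],"twist":[0,0,0]},
    {"translation":[0,0,-0.12],"twist":[0,0,0]},
    {"translation":[0,0,-0.16],"twist":[0,0,0]},
    {"translation":[0,0,-0.2],"twist":[0,0,0]},
    {"translation":[0,0,-0.24],"twist":[0,0,0]},
    {"translation":[0,0,-0.28],"twist":[0,0,0]},
    {"translation":[0,0,-0.32],"twist":[0,0,0]},
    {"translation":[0,0,-0.35],"twist":[0,0,0]},
    {"translation":[0,0,-0.35],"twist":[0,0,0]}
  ]
}}

```text
t: 30.7
ee_pos: [406.7, -226.0, 186.2]
orientation: [-3.069, -0.151, -0.572]
ft_force: [-0.3, 0.6, 0.1]
width: 38.8
```

{"op": "send_rows", "data": {
  "commands": [
    {"translation":[0,0,-0.02],"twist":[0,0,0]},
    {"translation":[0,0,-0.035],"twist":[0,0,0]},
    {"translation":[0,0,-0.05],"twist":[0,0,0]},
    {"translation":[0,0,-0.06],"twist":[0,0,0]},
    {"translation":[0,0,-0.07],"twist":[0,0,0]},
    {"translation":[0,0,-0.08],"twist":[0,0,0]},
    {"translation":[0,0,-0.085],"twist":[0,0,0]},
    {"translation":[0,0,-0.09],"twist":[0,0,0]},
    {"translation":[0,0,-0.095],"twist":[0,0,0]},
    {"translation":[0,0,-0.1],"twist":[0,0,0]}
  ]
}}

```text
t: 31.7
ee_pos: [406.8, -226.1, 176.7]
orientation: [-3.069, -0.151, -0.573]
ft_force: [-0.2, -0.1, -0.5]
width: 39.3
```

{"op": "send_rows", "data": {
  "commands": [
    {"translation":[0,0,-0.003],"twist":[0,0,0]},
    {"translation":[0,0,-0.003],"twist":[0,0,0]},
    {"translation":[0,0,-0.003],"twist":[0,0,0]},
    {"translation":[0,0,-0.003],"twist":[0,0,0]},
    {"translation":[0,0,-0.003],"twist":[0,0,0]},
    {"translation":[0,0,-0.003],"twist":[0,0,0]},
    {"translation":[0,0,-0.003],"twist":[0,0,0]},
    {"translation":[0,0,-0.003],"twist":[0,0,0]},
    {"translation":[0,0,-0.003],"twist":[0,0,0]},
    {"translation":[0,0,-0.003],"twist":[0,0,0]}
  ]
}}

```text
t: 32.7
ee_pos: [406.8, -226.1, 176.6]
orientation: [-3.069, -0.151, -0.574]
ft_force: [-2.1, -0.2, 5.4]
width: 39.0
```

{"op": "send_rows", "data": {
  "commands": [
    {"translation":[0,0,0],"twist":[0,0,0]},
    {"translation":[0,0,0],"twist":[0,0,0]},
    {"translation":[0,0,0],"twist":[0,0,0]},
    {"translation":[0,0,0],"twist":[0,0,0]},
    {"translation":[0,0,0],"twist":[0,0,0]},
    {"translation":[0,0,0],"twist":[0,0,0]},
    {"translation":[0,0,0],"twist":[0,0,0]},
    {"translation":[0,0,0],"twist":[0,0,0]},
    {"translation":[0,0,0],"twist":[0,0,0]},
    {"translation":[0,0,0],"twist":[0,0,0]}
  ],
  "grip": -0.4
}}

```text
t: 33.7
ee_pos: [406.8, -226.1, 176.4]
orientation: [-3.069, -0.151, -0.573]
ft_force: [0.5, 0.1, 0.4]
width: 61.4
```

{"op": "send_rows", "data": {
  "commands": [
    {"translation":[-0.03,0,0.08],"twist":[0,0,0]},
    {"translation":[-0.06,0,0.16],"twist":[0,0,0]},
    {"translation":[-0.09,0,0.24],"twist":[0,0,0]},
    {"translation":[-0.12,0,0.32],"twist":[0,0,0]},
    {"translation":[-0.15,0,0.4],"twist":[0,0,0]},
    {"translation":[-0.18,0,0.48],"twist":[0,0,0]},
    {"translation":[-0.2,0,0.56],"twist":[0,0,0]},
    {"translation":[-0.2,0,0.66],"twist":[0,0,0]},
    {"translation":[-0.2,0,0.78],"twist":[0,0,0]},
    {"translation":[-0.2,0,0.9],"twist":[0,0,0]}
  ]
}}

```text
t: 34.7
ee_pos: [386.7, -226.0, 266.8]
orientation: [-3.069, -0.151, -0.573]
ft_force: [-1.3, 0.0, -1.1]
width: 61.5
```

{"op": "send_rows", "data": {
  "commands": [
    {"translation":[0,0.05,0.08],"twist":[0,0,0]},
    {"translation":[0,0.1,0.16],"twist":[0,0,0]},
    {"translation":[0,0.2,0.24],"twist":[0,0,0]},
    {"translation":[0,0.3,0.32],"twist":[0,0,0]},
    {"translation":[0,0.4,0.4],"twist":[0,0,0]},
    {"translation":[0,0.5,0.48],"twist":[0,0,0]},
    {"translation":[0,0.6,0.56],"twist":[0,0,0]},
    {"translation":[0,0.7,0.66],"twist":[0,0,0]},
    {"translation":[0,0.8,0.7],"twist":[0,0,0]},
    {"translation":[0,0.8,0.7],"twist":[0,0,0]}
  ]
}}

```text
t: 35.7
ee_pos: [386.7, -145.4, 336.8]
orientation: [-3.069, -0.153, -0.574]
ft_force: [0.7, 0.7, -0.2]
width: 61.6
```

```bash
python3 - <<'E'
from h import *
from workcell import ctrl
o=ctrl.get_obs();print(o["t"],o["ee_pos"],o["width"],o["ft_force"])
T=ctrl.get_image("top");S=ctrl.get_image("scene")
f=lambda d,o,w,h:cv2.resize(d["img"][o[1]:o[1]+h,o[0]:o[0]+w,::-1],(400,300),interpolation=cv2.INTER_CUBIC)
cv2.imwrite("pics/v8.png",np.vstack([np.hstack([f(T,(180,170),100,75),f(S,(220,170),120,90)]),np.hstack([f(T,(340,250),100,75),f(S,(280,300),120,90)])]))
E
```

```text
35.7 [ 386.67649295 -145.36812619  336.83440607] 61.64138473012271 [ 0.71323158  0.74401547 -0.16111308]
```

View pics/v8.png

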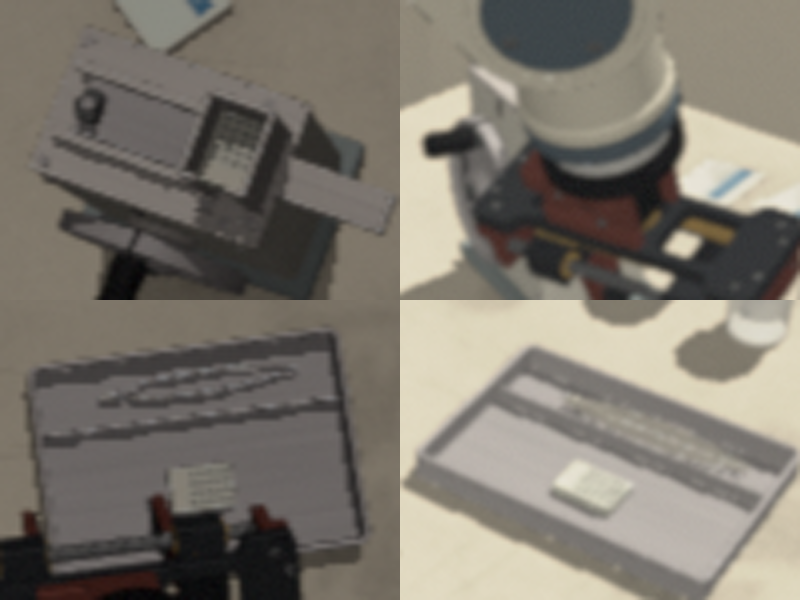

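The cassette lies flat in the middle of the near compartment, about (590,485) in the lower right crop. The tongue is empty, the wheel grip is still at the top, and the tweezers haven't moved. Handing in.

```bash
python3 -c "
from workcell import ctrl
print(ctrl.close_job())"
```

```text
the job is handed in; nothing more can be done
None
```

I turned the handwheel clockwise one full turn and laid the dispensed cassette in the wide near compartment of the tray. I handed the job in at about 36 s; no verdict was reported.

- **Handwheel:** A circle fitted to the grip's path gave a radius of 47.2 mm and a final angle of about 6.288 rad (target 6.283). It was released there, and the last picture shows the grip still at the top.
- **Cassette:** I gripped it by its two ends, lifted it off the tongue and lowered it until the tool felt about 5 N. After release it lay flat, perforated side up, near the middle of the compartment, and the tongue was empty.
- **Next cassette:** The magazine looked normal from above after the stroke. I inferred that the next cassette had dropped onto the deck from the completed stroke and did not measure its height.
- **Bystanders:** In the pictures the tweezers lay where they were. I did not measure the cups and dropper bottle afterwards, but the arm stayed well away from them.

No check failed. The only mismatch was in my first estimate of the dispenser position from the pictures, which was about 2 mm off to the side. The arm corrected for it while turning, and the radial force at the grip stayed around 11 N or less at the end of each step.

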